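# Turn over the tumbler draining rack

## Task

Lift the carton that stands in front of the drawer onto the top of the drawer cabinet, open the drawer, and put the dry tumblers that hang on the draining rack into it, standing mouth-down. Only when no dry tumbler is left on the rack, hang every washed tumbler from the white tray mouth-down on a peg of its own, fully home so that it drains. Finish with the drawer pushed fully shut, the carton still lying flat on the cabinet, and the other things on the table left where they are.

Things in the scene. Friction and masses are not known exactly. Their poses are not given: they have to be found in the camera images.
- wet_1: blue tapered tumbler, 78 mm tall, outside 62 mm across at the flared open mouth, 57 mm a bit above it, 54 mm at the closed base, wall 2.5 mm, 74 mm deep inside, 60 g, heavy rim. Origin: centre of the mouth; z points from mouth to base (up when mouth-down). Round: yaw means nothing. May be absent. Washed and wet: starts mouth-down in the wash tray.
- wet_2: blue tapered tumbler, 78 mm tall, outside 62 mm across at the flared open mouth, 57 mm a bit above it, 54 mm at the closed base, wall 2.5 mm, 74 mm deep inside, 60 g, heavy rim. Origin: centre of the mouth; z points from mouth to base (up when mouth-down). Round: yaw means nothing. May be absent. Washed and wet: starts mouth-down in the wash tray.
- wet_3: blue tapered tumbler, 78 mm tall, outside 62 mm across at the flared open mouth, 57 mm a bit above it, 54 mm at the closed base, wall 2.5 mm, 74 mm deep inside, 60 g, heavy rim. Origin: centre of the mouth; z points from mouth to base (up when mouth-down). Round: yaw means nothing. May be absent. Washed and wet: starts mouth-down in the wash tray.
- wet_4: blue tapered tumbler, 78 mm tall, outside 62 mm across at the flared open mouth, 57 mm a bit above it, 54 mm at the closed base, wall 2.5 mm, 74 mm deep inside, 60 g, heavy rim. Origin: centre of the mouth; z points from mouth to base (up when mouth-down). Round: yaw means nothing. May be absent. Washed and wet: starts mouth-down in the wash tray.
- dry_1: blue tapered tumbler, 78 mm tall, outside 62 mm across at the flared open mouth, 57 mm a bit above it, 54 mm at the closed base, wall 2.5 mm, 74 mm deep inside, 60 g, heavy rim. Origin: centre of the mouth; z points from mouth to base (up when mouth-down). Round: yaw means nothing. May be absent. Dry: starts hanging on peg_1, its axis 0.2 to 0.5 rad from vertical.
- dry_2: blue tapered tumbler, 78 mm tall, outside 62 mm across at the flared open mouth, 57 mm a bit above it, 54 mm at the closed base, wall 2.5 mm, 74 mm deep inside, 60 g, heavy rim. Origin: centre of the mouth; z points from mouth to base (up when mouth-down). Round: yaw means nothing. May be absent. Dry: starts hanging on peg_2, its axis 0.2 to 0.5 rad from vertical.
- dry_3: blue tapered tumbler, 78 mm tall, outside 62 mm across at the flared open mouth, 57 mm a bit above it, 54 mm at the closed base, wall 2.5 mm, 74 mm deep inside, 60 g, heavy rim. Origin: centre of the mouth; z points from mouth to base (up when mouth-down). Round: yaw means nothing. May be absent. Dry: starts hanging on peg_3, its axis 0.2 to 0.5 rad from vertical.
- peg_1: left (+y) one of the rack's 3 fixed grey pegs, 90 mm apart, 28 mm thick with round tip, leaning 30 deg from vertical to the rack's front. Origin: centre of the tip; z along the peg, out of the tip; y level. A tumbler fully home rests with its inside base on the tip: mouth centre about 73 mm down the peg (z -0.073), up to 16 mm off axis, hanging up to 0.2 rad nearer vertical than the peg.
- peg_2: middle one of the rack's 3 fixed grey pegs, 90 mm apart, 28 mm thick with round tip, leaning 30 deg from vertical to the rack's front. Origin: centre of the tip; z along the peg, out of the tip; y level. A tumbler fully home rests with its inside base on the tip: mouth centre about 73 mm down the peg (z -0.073), up to 16 mm off axis, hanging up to 0.2 rad nearer vertical than the peg.
- peg_3: right (-y) one of the rack's 3 fixed grey pegs, 90 mm apart, 28 mm thick with round tip, leaning 30 deg from vertical to the rack's front. Origin: centre of the tip; z along the peg, out of the tip; y level. A tumbler fully home rests with its inside base on the tip: mouth centre about 73 mm down the peg (z -0.073), up to 16 mm off axis, hanging up to 0.2 rad nearer vertical than the peg.
- rack: fixed draining rack: steel drip tray 125 x 270 mm, 14 mm high; a rail 50 mm up and 35 mm behind centre, between two white cheeks 64 mm high, carries the 3 pegs; their tips are 137 mm above the worktop, 15 mm in front of centre. Origin: centre of the underside; front is -x, y along the rack, z up.
- wash_tray: fixed shallow white tray 178 x 178 mm, 10 mm high, wall and floor 3 mm. Origin: centre of the underside.
- carton: blue and white carton of wipes, 55 (x) x 100 (y) x 45 (z) mm, 90 g. Origin: centre of the underside. It starts on the worktop close in front of the shut drawer (about 50 mm clear of its handle), in the drawer's way.
- cabinet_top (a point): centre of the flat top of the fixed white drawer cabinet (130 deep x 206 wide x 116 mm high), 116 mm above the worktop; x points to its back, away from the drawer front, y along its width, z up.
- drawer (a joint): how far the cabinet's only drawer is pulled out (m): 0 shut, 0.105 at its stop. It slides towards the cabinet's -x against about 1.5 N of friction and stays where it is left.
- drawer_handle (a point): middle of the drawer's steel bar handle, moves with the drawer: bar 10 mm thick, straight for 84 mm along y, 90 mm above the worktop, 34 mm in front of the drawer's blue front (29 mm free gap behind the bar). The front is 10 mm thick and spans 5 to 111 mm above the worktop.
- drawer_floor (a point): on the drawer's inner floor, mid-width, 50 mm behind the inside of its front; moves with the drawer; 12 mm above the worktop; x to the back, y across, z up. Inside: x -50 to +66 mm, 184 mm wide, side walls 35 mm high. At full stroke it is uncovered up to x = +55 mm. A standing tumbler passes under the cabinet's top plate with 22 mm to spare.
- sample_pot: bystander, loose: specimen pot with orange screw lid, 58 mm across, 66 mm tall, right of the cabinet. Origin: centre of the underside. Leave it where it is.
- kit_box: bystander, loose: blue and white flat carton, 70 x 120 x 32 mm, lying farthest right, not the one in front of the drawer. Origin: centre of the underside. Leave it where it is.

How it is judged:
By the outcome, as a careful person would: the job done as asked, in the order asked, and still so for the second after the job is handed in, with the robot touching nothing.
Of dry_1, dry_2, dry_3 only 2 to 2 are there at a start; the rules pass over those that are not, and their reading is None.
Of wet_1, wet_2, wet_3, wet_4 only 2 to 3 are there at a start; the rules pass over those that are not, and their reading is None.
At some moment in a run one of wet_1, wet_2, wet_3, wet_4 may be knocked a few centimetres aside while the robot is not near it.
It also fails if it takes over 210 s, if anything falls off the work surface, if the arm or the gripper's body presses on something with over 40 N, if the wrist force passes 120 N, or if a joint passes its speed limit or range.

## Robot

A 6-joint arm with a two-finger parallel gripper is mounted at the origin on a cart in front of the work surface, level with it; the furniture and walls round the work are solid. World frame = base frame: x ahead of the robot, y to its left, z up, the work surface at z = 0. Lengths are in m, angles in degrees, forces in N, time in s.
With the tool pointing down it reaches from about 0.25 to 0.725 m from the base axis. Payload 9.7 kg.
Tool frame: the origin (TCP) lies midway between the tips of the shut fingers; the grasp point (between the pads) lies 19 mm behind it (bot.pinch_z is the distance from the TCP to the grasp point, in m); z points along the fingers, y is the line along which they close (so a half turn about z gives the same grasp; the last joint's range is limited). The gripper opens to 85 mm and grips with 20 to 120 N. Pads are 22 mm wide; open, the fingers measure 114 mm over their backs; the gripper's body (76 mm by 85 mm) begins 54 mm behind the grasp point. The pads swing forward as they close: fully open they stand 13 mm farther back than shut.
Start: joints at [63.77, 4.979, 10.078, 95.1, 0, 90], TCP at [0.243, 0.493, 0.231] pointing down, gripper open.
Joint ranges: [-179.16, 179.16], [-48.56, 103.87], [-65.8, 70.77], [-126.05, 130.52], [-82.76, 87.17], [-180, 180]. Speed limits (degrees/s): [127.2, 127.2, 147.25, 180, 180, 180].

## Interface

Orientations are given as [roll, pitch, yaw] about the fixed x, y, z axes, in that order (R = Rz(yaw) Ry(pitch) Rx(roll)).
In Python, from workcell import sensors, camera, ticket, bot gives the robot as it stands.
- The arm moves only by the shell command python3 -m handwheel 'ROWS' [FORCE]. ROWS is a JSON object of lists of equal length, an entry for each row: "gripper": the opening, from -1 (shut) to 1 (fully open); "slide": the shift along the tool's x, y, z in mm, a list of three; "yaw": the turn about the tool's z in rad. A call has 1 to 8 rows; each row shifts and turns the commanded pose from where the row before left it, along the tool's axes as they then stand; what a row does not reach is not made up. A row lasts 1/12 s, in which the tool goes at most 41.7 mm and 7.16 degrees, less where a joint would pass 70% of its speed; a pose out of reach is approached as far as the arm can. A call is refused whole if a number of a shift passes 41.7 or a number of a turn 0.125, either way. A call with a gripper value outside its range is refused whole. The fingers move at their own pace and stop on an object; FORCE is the grip in N (left out, the last holds). Time passes only in rows, so rows that do not move let the fingers close. It gives the time, the measured TCP pose, the force, the opening and the grip force at its end, in the units of the state.
- sensors.get_obs(): the state, without advancing time (a new reading comes with each control period).
- camera(name): name is "scene" or "top" or "wrist"; returns a dict with "img" (400x640x3 uint8, red, green, blue), "fx", "fy", "cx", "cy" (pixels), "R" (3x3) and "t" (3): a world point X has camera coordinates R X + t. Camera axes: x right, y down, z forward; pixel columns grow to the right and rows downward; lengths in m; the calibration is good to about 2 mm. A picture is of the moment at which its call begins. There is no depth.
- ticket.job_done(): hands the job in; it is judged then, once.
The state is a dict: "time": time; "q": joint angles; "qd": joint speeds; "joint_efforts": joint torques, N m; "ee_pos": TCP position; "tcp_rot": TCP orientation; "wrist_force": force on the tool from outside, world axes, zero at the start; "torque": the same for the moment, N m; "opening": finger opening in m; "grasp_force": force on a finger pad.
Only numpy, scipy, OpenCV 4.12 (cv2) and the standard library are available. Lean on these libraries where they do the work, as an engineer would, in place of code of your own. Each camera call takes 0.05 s, during which the arm holds its last target. There are 200 camera calls.

## Working session

There is one attempt and no reset: what is moved stays moved. The work goes in short steps, Python scripts to look and compute and a shell command to move; the robot and the scene stay as the last step left them, time stands still between calls to the robot, and variables do not carry over. Pictures are saved under pics/ and viewed, at most 14 in all, crops included, and the job is handed in when it is done.

```bash
ls; mkdir -p pics; cat > h.py <<'E'
import numpy as np, cv2
from workcell import sensors, camera, ticket, bot
def shot(name,fn=None):
    c=camera(name); c['R']=np.array(c['R']); c['t']=np.array(c['t'])
    if fn: cv2.imwrite('pics/'+fn+'.png',cv2.cvtColor(c['img'],cv2.COLOR_RGB2BGR))
    return c
def ray(c,u,v):
    d=c['R'].T@np.array([(u-c['cx'])/c['fx'],(v-c['cy'])/c['fy'],1.]); return -c['R'].T@c['t'], d/np.linalg.norm(d)
def onz(c,u,v,z):
    o,d=ray(c,u,v); return o+d*(z-o[2])/d[2]
def tri(rays):
    A=np.zeros((3,3));b=np.zeros(3)
    for o,d in rays:
        P=np.eye(3)-np.outer(d,d);A+=P;b+=P@o
    x=np.linalg.solve(A,b); return x,[np.linalg.norm((np.eye(3)-np.outer(d,d))@(x-o)) for o,d in rays]
def proj(c,X):
    p=c['R']@np.array(X)+c['t']; return c['fx']*p[0]/p[2]+c['cx'],c['fy']*p[1]/p[2]+c['cy']
E
python3 - <<'E'
from h import *
for n in ('scene','top'):
    c=shot(n,n+'0'); print(n,c['fx'],c['cx'],c['cy'],-c['R'].T@c['t'],c['R'][2])
o=sensors.get_obs(); print(o['time'],o['ee_pos'],o['tcp_rot'],o['opening'],bot.pinch_z)
E
```

```text
pics
scene 485.2751355704747 322.00466313289957 201.08324839650132 [-0.12255577 -0.97979791  1.08520471] [ 0.49779141  0.51082939 -0.70089731]
top 440.13330378314413 317.7015990895103 191.96203879495624 [ 0.46421921 -0.26613505  1.20637319] [ 0.08669284 -0.01357014 -0.99614266]
0.1 [0.24299475 0.49320004 0.23066   ] [-1.79933883e+02 -5.18198370e-04  1.53771171e+02] 0.08545844929090031 0.0187
```

View pics/scene0.png

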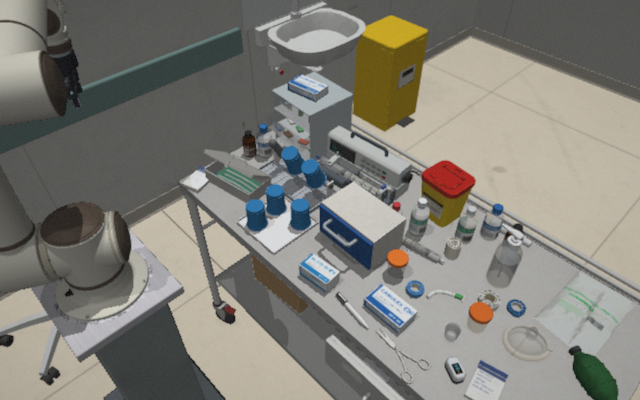

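View pics/top0.png

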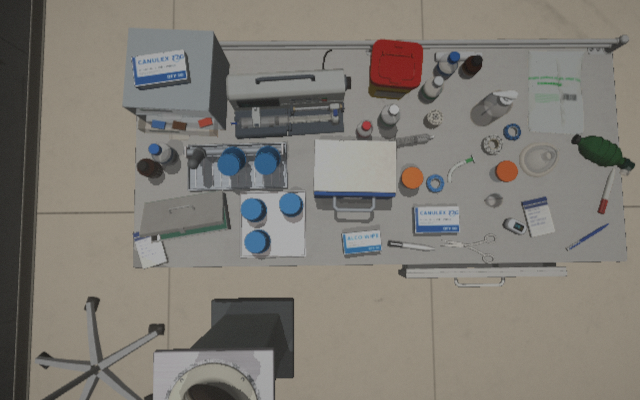

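```bash
python3 - <<'E'
from h import *
T=shot('top');S=shot('scene')
import pickle; pickle.dump((T,S),open('c0.pkl','wb'))
for n,c in (('T',T),('S',S)):
    hsv=cv2.cvtColor(c['img'],cv2.COLOR_RGB2HSV)
    m=cv2.inRange(hsv,(98,130,60),(112,255,255))
    m=cv2.morphologyEx(m,cv2.MORPH_OPEN,np.ones((3,3)))
    k,l,s,ce=cv2.connectedComponentsWithStats(m)
    for i in range(1,k):
        if s[i,4]>60: print(n,s[i],ce[i].round(1))
# mosaic
def cr(c,u0,u1,v0,v1,f): return cv2.resize(c['img'][v0:v1,u0:u1],None,fx=f,fy=f,interpolation=cv2.INTER_CUBIC)
a=cr(T,180,480,130,265,2.66)[:, :798];cv2.imwrite('pics/t1.png',a[:,:,::-1])
b=cr(S,220,420,135,335,3)
cv2.imwrite('pics/s1.png',b[:,:,::-1])
E
```

```text
T [450  52  10  10  78] [454.2  56.3]
T [136  74  31  10 204] [151.2  78.7]
T [149 144  10  10  79] [153.6 148.5]
T [255 146  22  28 461] [265.5 160.6]
T [218 148  22  27 454] [228.8 161.8]
T [280 194  21  20 343] [289.9 203.4]
T [242 199  20  21 346] [251.4 208.8]
T [417 226  26   6 135] [429.1 228.1]
T [245 231  20  22 340] [255.  241.6]
T [346 247  23   6  96] [356.9 249.4]
S [281 146  45  42 896] [303.1 166.8]
S [266 185  20  30 486] [275.2 199.6]
S [291 199  20  31 511] [299.9 214.2]
S [246 200  21  31 518] [255.7 215. ]
S [ 320  205   52   63 1029] [348.7 236.5]
S [493 204  10  10  75] [497.4 208.7]
S [302 262  16  13  68] [309.4 268.1]
S [407 285  17  12  94] [414.6 291.5]
S [368 295  21  20 131] [378.  304.6]
S [508 307  13   9  61] [513.7 311.7]
```

View pics/t1.png

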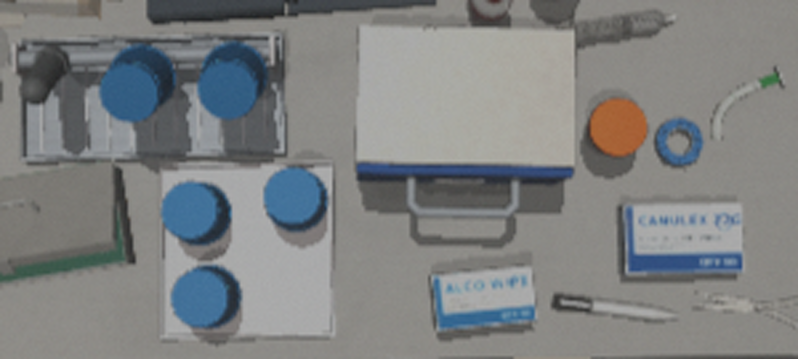

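View pics/s1.png

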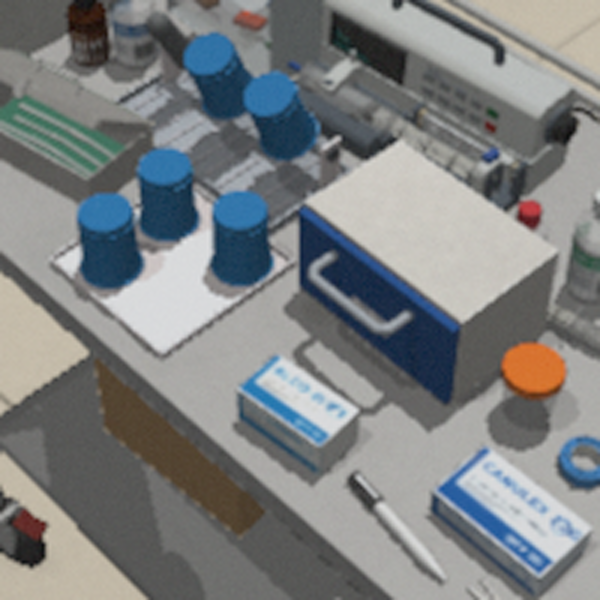

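```bash
python3 - <<'E'
from h import *
import pickle
T,S=pickle.load(open('c0.pkl','rb'))
t=lambda u,v:(180+u/2.66,130+v/2.66)
s=lambda u,v:(220+u/3,135+v/3)
P={'wetA':((188,212),(165,166)),'wetB':((295,197),(240,209)),'wetC':((200,297),(106,212)),
'dryL':((133,90),(212,60)),'dryR':((228,86),(275,97)),
'cab_FL':((357,163),(302,209)),'cab_FR':((575,166),(460,325)),'cab_BL':((357,27),(400,146)),'cab_BR':((575,27),(554,253)),
'barL':((412,212),(313,268)),'barR':((514,212),(380,332)),
'cart_FL':((439,332),(241,386)),'cart_FR':((536,322),(326,431)),'cart_BR':((531,265),(358,402)),'cart_BL':((432,272),(275,357)),
'potlid':((618,127),(533,365)),
'cheekL':((17,37),(0,0)),
}
for k,(a,b) in P.items():
    a=t(*a);b=s(*b)
    if k=='cheekL':
        continue
    x,r=tri([ray(T,*a),ray(S,*b)]); print(k,(x*1000).round(0),np.round(np.array(r)*1000,1))
for nm,p in (('trayBL',(163,164)),('trayBR',(334,162)),('trayFL',(163,336)),('trayFR',(333,337))): print(nm,(onz(T,*t(*p),.01)*1000).round())
for nm,p in (('rackFL',(24,160)),('rackFR',(286,155))): print(nm,(onz(T,*t(*p),.014)*1000).round())
for nm,p in (('chkBL',(17,37)),('chkBR',(280,33))): print(nm,(onz(T,*t(*p),.064)*1000).round())
E
```

```text
wetA [ 521. -111.   77.] [2.8 2.8]
wetB [ 533. -213.   81.] [1.2 1.2]
wetC [ 439. -122.   77.] [1.4 1.4]
dryL [631. -65. 126.] [0.4 0.4]
dryR [ 635. -155.  128.] [2. 2.]
cab_FL [ 562. -272.  103.] [0.2 0.2]
cab_FR [ 556. -477.  111.] [0. 0.]
cab_BL [ 694. -275.  103.] [1.2 1.2]
cab_BR [ 687. -480.  109.] [2.4 2.4]
barL [ 518. -327.   95.] [3.7 3.7]
barR [ 514. -422.   89.] [0.3 0.3]
cart_FL [ 402. -353.   47.] [3.5 3.5]
cart_FR [ 413. -448.   62.] [5.5 5.5]
cart_BR [ 464. -443.   52.] [0.8 0.8]
cart_BL [ 457. -346.   35.] [1. 1.]
potlid [ 599. -530.   66.] [0.9 0.9]
trayBL [572. -74.  10.]
trayBR [ 572. -249.   10.]
trayFL [397. -75.  10.]
trayFR [ 394. -246.   10.]
rackFL [577.  66.  14.]
rackFR [ 579. -200.   14.]
chkBL [694.  61.  64.]
chkBR [ 695. -198.   64.]
```

```bash
python3 -m handwheel '{"gripper":[1,1,1,1,1,1,1,1],"slide":[[0,0,0],[0,0,0],[0,0,0],[0,0,0],[0,0,0],[0,0,0],[0,0,0],[0,0,0]],"yaw":[0.125,0.125,0.125,0.125,0.125,0.125,0.125,0.125]}' 40
python3 -m handwheel '{"gripper":[1,1,1,1,1,1,1,1],"slide":[[-38,4,0],[-38,4,0],[-38,4,0],[-38,4,0],[-38,4,0],[-38,4,0],[-38,4,0],[-38,4,0]],"yaw":[0,0,0,0,0,0,0,0]}'
python3 -m handwheel '{"gripper":[1,1,1,1,1,1,1,1],"slide":[[-38,4,0],[-38,4,0],[-38,4,0],[-38,4,0],[-38,4,0],[-38,4,0],[-38,4,0],[-38,4,0]],"yaw":[0,0,0,0,0,0,0,0]}'
python3 -m handwheel '{"gripper":[1,1,1,1,1,1,1,1],"slide":[[-38,4,0],[-38,4,0],[-38,4,0],[-38,4,0],[-38,4,0],[-38,4,0],[-38,4,0],[0,0,0]],"yaw":[0,0,0,0,0,0,0,0]}'
python3 - <<'E'
from h import *
c=shot('wrist','w1'); print(c['fx'],-c['R'].T@c['t'],c['R'][2]); o=sensors.get_obs(); print(o['ee_pos'],o['tcp_rot'],o['time'],o['q'])
E
```

```text
time: 0.87
ee_pos: [0.2431, 0.4933, 0.2311]
tcp_rot: [-180.0, 0.0, 96.1]
wrist_force: [0.1, -0.2, 0.8]
opening: 0.085
grasp_force: 0.0
time: 1.53
ee_pos: [0.3089, 0.1933, 0.2313]
tcp_rot: [180.0, -0.0, 96.5]
wrist_force: [0.6, -0.0, 1.3]
opening: 0.0849
grasp_force: 0.0
time: 2.2
ee_pos: [0.375, -0.1057, 0.2314]
tcp_rot: [180.0, 0.0, 96.5]
wrist_force: [1.2, 1.1, 0.6]
opening: 0.0855
grasp_force: 0.0
time: 2.87
ee_pos: [0.4334, -0.3698, 0.2281]
tcp_rot: [-179.9, -0.1, 96.3]
wrist_force: [0.8, -0.6, 0.4]
opening: 0.0854
grasp_force: 0.0
321.04940015824565 [ 0.42701367 -0.29752511  0.36996094] [ 0.02762016 -0.28085161 -0.95935369]
[ 0.43290901 -0.36723716  0.22889956] [-1.79860047e+02 -1.30770977e-01  9.63031443e+01] 2.9167 [-4.03020255e+01  7.59715737e+00  1.26647270e+01  9.52587434e+01
 -1.18528231e-02  4.33946902e+01]
```

View pics/w1.png

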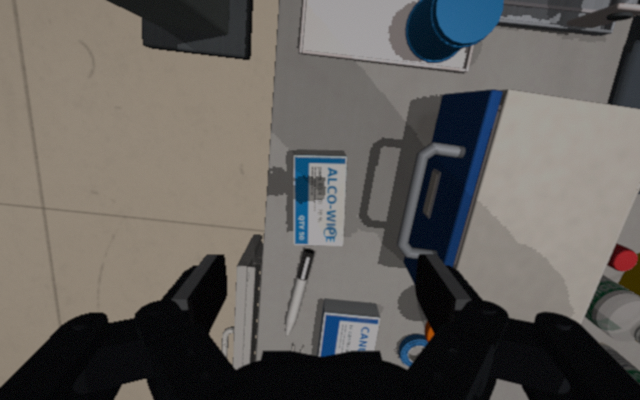

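```bash
python3 - <<'E'
from h import *
c=shot('wrist'); 
for z in (.045,):
  for nm,p in (('cBL',(347,156)),('cFL',(293,154)),('cFR',(293,246)),('cBR',(344,246))): print(nm,(onz(c,*p,z)*1000).round())
for nm,p in (('barL',(424,150)),('barR',(404,250)),('barmid',(414,200))): print(nm,(onz(c,*p,.095)*1000).round())
import pickle
T,S=pickle.load(open('c0.pkl','rb'))
t=lambda u,v:(180+u/2.66,130+v/2.66)
for nm,a,p in (('cBL',(432,272),(347,156)),('cFL',(436,330),(293,154)),('cFR',(536,324),(293,246)),('cBR',(531,265),(344,246)),('cabFL',(357,163),(507,90)),('bar',(463,212),(414,200))):
  x,r=tri([ray(T,*t(*a)),ray(c,*p)]);print(nm,(x*1000).round(),np.round(np.array(r)*1000,1))
for nm,p in (('cBL',(432,272)),('cFL',(436,330)),('cFR',(536,324)),('cBR',(531,265))): print(nm,(onz(T,*t(*p),.045)*1000).round())
E
```

```text
cBL [ 457. -341.   45.]
cFL [ 402. -345.   45.]
cFR [ 411. -446.   45.]
cBR [ 467. -440.   45.]
barL [ 517. -322.   95.]
barR [ 517. -416.   95.]
barmid [ 517. -367.   95.]
cBL [ 459. -346.   17.] [1.4 1.4]
cFL [ 399. -351.    5.] [0.1 0.1]
cFR [ 408. -447.   43.] [2.6 2.6]
cBR [ 466. -444.   39.] [2.1 2.1]
cabFL [ 560. -271.  122.] [1.5 1.5]
bar [ 517. -370.   92.] [3.2 3.2]
cBL [ 458. -346.   45.]
cFL [ 401. -348.   45.]
cFR [ 406. -447.   45.]
cBR [ 464. -444.   45.]
```

```bash
python3 -m handwheel '{"gripper":[1,1,1,1,1,1,1,1],"slide":[[-14,-1,20],[-13,-1,35],[0,0,36],[0,0,36],[0,0,36],[0,0,36],[0,0,20],[0,0,0]],"yaw":[0.02,0,0,0,0,0,0,0]}' 30
python3 -m handwheel '{"gripper":[-1,-1,-1,-1,-1,-1,-1,-1],"slide":[[0,0,0],[0,0,0],[0,0,0],[0,0,0],[0,0,0],[0,0,0],[0,0,0],[0,0,0]],"yaw":[0,0,0,0,0,0,0,0]}'
python3 -m handwheel '{"gripper":[-1,-1,-1,-1,-1,-1,-1,-1],"slide":[[0,0,-15],[0,0,-30],[0,0,-40],[0,0,-40],[0,0,-40],[0,0,-10],[0,0,0],[0,0,0]],"yaw":[0,0,0,0,0,0,0,0]}'
```

```text
time: 3.63
ee_pos: [0.4317, -0.3885, 0.0079]
tcp_rot: [-179.7, -0.3, 95.4]
wrist_force: [-0.6, 0.3, 0.6]
opening: 0.0851
grasp_force: 0.0
time: 4.3
ee_pos: [0.4351, -0.3925, 0.0152]
tcp_rot: [179.8, 0.2, 95.3]
wrist_force: [0.3, 2.4, 8.0]
opening: 0.054
grasp_force: 33.4
time: 4.97
ee_pos: [0.4342, -0.392, 0.1883]
tcp_rot: [179.9, 0.1, 95.3]
wrist_force: [-0.1, -0.1, -1.0]
opening: 0.0543
grasp_force: 32.5
```

```bash
python3 -m handwheel '{"gripper":[-1,-1,-1,-1,-1,-1,-1,-1],"slide":[[0,0,0],[8,33,0],[8,33,0],[8,33,0],[8,34,0],[0,33,0],[0,0,0],[0,0,0]],"yaw":[0.119,0,0,0,0,0,0,0]}'
python3 -m handwheel '{"gripper":[-1,-1,-1,-1,-1],"slide":[[0,0,18],[0,0,20],[0,0,10],[0,0,4],[0,0,0]],"yaw":[0,0,0,0,0]}'
```

```text
time: 5.63
ee_pos: [0.6014, -0.3631, 0.1828]
tcp_rot: [-179.7, -0.2, 88.6]
wrist_force: [-0.4, 0.2, -0.9]
opening: 0.0543
grasp_force: 32.6
time: 6.05
ee_pos: [0.5994, -0.364, 0.1344]
tcp_rot: [-179.9, -0.1, 88.5]
wrist_force: [0.4, -0.9, -0.4]
opening: 0.0544
grasp_force: 32.6
```

```bash
python3 -m handwheel '{"gripper":[-1,-1,-1,-1],"slide":[[0,0,2],[0,0,2],[0,0,0],[0,0,0]],"yaw":[0,0,0,0]}'
```

```text
time: 6.38
ee_pos: [0.6007, -0.3642, 0.1319]
tcp_rot: [180.0, 0.0, 88.5]
wrist_force: [0.8, -0.2, -0.5]
opening: 0.0548
grasp_force: 32.6
```

```bash
python3 -m handwheel '{"gripper":[-1,-1,-1],"slide":[[0,0,1.5],[0,0,0],[0,0,0]],"yaw":[0,0,0]}'
python3 -m handwheel '{"gripper":[0.5,1,1,1,1,1,1,1],"slide":[[0,0,0],[0,0,0],[0,0,0],[0,0,0],[0,0,-30],[0,0,-40],[0,0,-20],[0,0,0]],"yaw":[0,0,0,0,0,0,0,0]}'
```

```text
time: 6.63
ee_pos: [0.6008, -0.3642, 0.1312]
tcp_rot: [179.9, 0.1, 88.5]
wrist_force: [-2.1, 2.0, 6.2]
opening: 0.0545
grasp_force: 33.4
time: 7.3
ee_pos: [0.6016, -0.3647, 0.2258]
tcp_rot: [179.6, 0.2, 88.5]
wrist_force: [0.2, 0.9, 0.0]
opening: 0.0858
grasp_force: 0.0
```

```bash
python3 -m handwheel '{"gripper":[-0.43,-0.43,-0.43,-0.43,-0.43,-0.43,-0.43,-0.43],"slide":[[-4,-28,0],[-4,-30,0],[0,-28,0],[0,0,30],[0,0,35],[0,0,30],[0,0,0],[0,0,0]],"yaw":[0,0,0,0,0,0,0,0]}'
python3 - <<'E'
from h import *
c=shot('wrist','w2'); o=sensors.get_obs(); print(o['ee_pos'],o['opening'])
E
```

```text
time: 7.97
ee_pos: [0.5135, -0.3692, 0.1234]
tcp_rot: [-179.8, -0.1, 88.5]
wrist_force: [0.1, -0.3, -0.1]
opening: 0.0244
grasp_force: 0.0
[ 0.51452861 -0.3698165   0.12569463] 0.024562295460557597
```

View pics/w2.png

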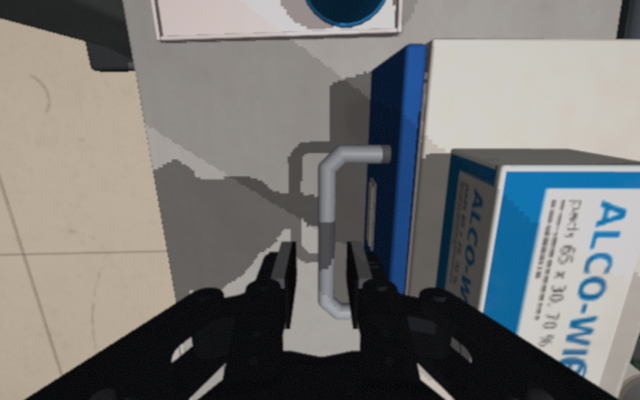

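```bash
python3 - <<'E'
from h import *
c=shot('wrist'); print(onz(c,326,163,.092),onz(c,327,300,.092))
E
python3 -m handwheel '{"gripper":[-0.43,-0.43,-0.43,-0.43],"slide":[[0,2,10],[0,0,25],[0,0,20],[0,0,0]],"yaw":[0,0,0,0]}' 40
```

```text
[ 0.51928345 -0.32783362  0.092     ] [ 0.51805287 -0.41458737  0.092     ]
time: 8.4
ee_pos: [0.5173, -0.3706, 0.07]
tcp_rot: [179.9, 0.1, 88.5]
wrist_force: [-0.1, -0.0, 1.3]
opening: 0.0241
grasp_force: 0.0
```

```bash
python3 -m handwheel '{"gripper":[-1,-1,-1,-1,-1,-1,-1,-1],"slide":[[0,0,0],[0,0,0],[0,0,0],[0,0,0],[0,-10,0],[0,-15,0],[0,-15,0],[0,-15,0]],"yaw":[0,0,0,0,0,0,0,0]}'
python3 -m handwheel '{"gripper":[-1,-1,-1,-1,-1,-1,-1],"slide":[[0,-15,0],[0,-15,0],[0,-12,0],[0,-8,0],[0,-2,0],[0,0,0],[0,0,0]],"yaw":[0,0,0,0,0,0,0]}'
```

```text
time: 9.07
ee_pos: [0.4617, -0.3687, 0.0708]
tcp_rot: [179.9, 0.1, 88.5]
wrist_force: [2.5, -0.3, 3.4]
opening: 0.0087
grasp_force: 39.8
time: 9.65
ee_pos: [0.4113, -0.3672, 0.0708]
tcp_rot: [179.7, 0.0, 88.6]
wrist_force: [9.5, 3.0, 3.2]
opening: 0.0084
grasp_force: 40.7
```

```bash
python3 -m handwheel '{"gripper":[-0.4,-0.4,-0.4,-0.4,0,0,0,0],"slide":[[0,0,0],[0,0,0],[0,0,0],[0,0,-30],[0,0,-40],[0,0,-40],[0,0,-30],[0,0,-20]],"yaw":[0,0,0,0,0,-0.125,-0.125,-0.125]}'
python3 -m handwheel '{"gripper":[1,1,1,1,1,1,1,1],"slide":[[0,0,0],[0,0,0],[0,0,0],[0,0,0],[0,0,0],[0,0,0],[0,0,0],[0,0,0]],"yaw":[-0.125,-0.125,-0.125,-0.125,-0.125,-0.125,-0.125,-0.125]}'
python3 -m handwheel '{"gripper":[1,1,1,1,1,1,1,1],"slide":[[0,0,0],[0,0,0],[-32,40,0],[-32,40,0],[-32,40,0],[-32,40,0],[-30,40,0],[-31,40,0]],"yaw":[-0.125,-0.1,0,0,0,0,0,0]}'
python3 -m handwheel '{"gripper":[1,1,1],"slide":[[0,18,0],[0,0,0],[0,0,0]],"yaw":[0,0,0]}'
python3 - <<'E'
from h import *
import pickle
c=shot('wrist','w3'); o=sensors.get_obs(); print(o['ee_pos'],o['tcp_rot']); pickle.dump(c,open('w3.pkl','wb'))
E
```

```text
time: 10.32
ee_pos: [0.4096, -0.3675, 0.2334]
tcp_rot: [179.9, 0.2, 110.3]
wrist_force: [1.1, -0.1, -1.2]
opening: 0.043
grasp_force: 0.0
time: 10.98
ee_pos: [0.4092, -0.3672, 0.2295]
tcp_rot: [180.0, -0.0, 167.6]
wrist_force: [-0.7, -0.2, 0.1]
opening: 0.0852
grasp_force: 0.0
time: 11.65
ee_pos: [0.5641, -0.1686, 0.2296]
tcp_rot: [-180.0, -0.0, -179.8]
wrist_force: [1.0, -1.1, -0.2]
opening: 0.0852
grasp_force: 0.0
time: 11.9
ee_pos: [0.5634, -0.1515, 0.2294]
tcp_rot: [-180.0, -0.1, -179.7]
wrist_force: [0.2, -0.7, -0.1]
opening: 0.0855
grasp_force: 0.0
[ 0.56320084 -0.15246695  0.22963102] [-1.79978188e+02 -3.11287326e-02 -1.79786973e+02]
```

View pics/w3.png

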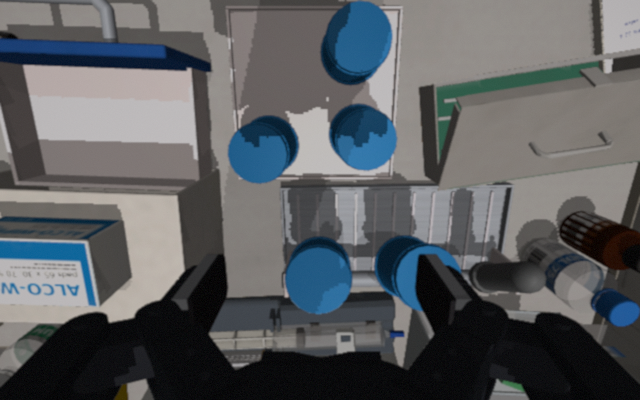

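```bash
python3 - <<'E'
from h import *
import pickle
T,S=pickle.load(open('c0.pkl','rb'));c=pickle.load(open('w3.pkl','rb'))
t=lambda u,v:(180+u/2.66,130+v/2.66)
s=lambda u,v:(220+u/3,135+v/3)
for nm,a,b,p in (('dryR',(228,86),(275,97),(318,274)),('dryL',(133,90),(212,60),(427,276)),('peg1',(40,88),(162,28),(530,278))):
  print(nm,*[(tri(r)[0]*1000).round() for r in ([ray(T,*t(*a)),ray(c,*p)],[ray(S,*s(*b)),ray(c,*p)],[ray(T,*t(*a)),ray(S,*s(*b)),ray(c,*p)])])
for nm,p in (('rackFL',(285,184)),('rackFR',(510,184))): print((onz(c,*p,.014)*1000).round())
# expected silhouettes check
for X in ((.625,-.157,.137),(.625,-.067,.137),(.625,.023,.137)): print(proj(c,X),proj(T,X))
E
```

```text
dryR [ 634. -153.  120.] [ 635. -154.  125.] [ 634. -154.  126.]
dryL [629. -64. 133.] [638. -56. 116.] [631. -63. 126.]
peg1 [630.  20. 135.] [663.  62.  79.] [635.  24. 121.]
[ 579. -192.   14.]
[578.  65.  14.]
(np.float64(313.0616495841894), np.float64(274.4975430203433)) (np.float64(266.8278840437222), np.float64(165.0179424696982))
(np.float64(423.2408317660695), np.float64(275.0194385013471)) (np.float64(229.97863022685016), np.float64(165.4273318900004))
(np.float64(533.2982138752611), np.float64(275.5407570411696)) (np.float64(193.04566768969687), np.float64(165.83765130103302))
```

```bash
python3 -m handwheel '{"gripper":[0.65,0.65,0.65,0.65,0.65,0.65,0.65,0.65],"slide":[[-39,-1,0],[-39,-1,0],[0,0,30],[0,0,40],[0,0,40],[0,0,23],[0,0,0],[0,0,0]],"yaw":[0,0,0,0,0,0,0,0]}' 30
python3 -m handwheel '{"gripper":[-1,-1,-1,-1,-1],"slide":[[0,0,0],[0,0,0],[0,0,0],[0,0,0],[0,0,0]],"yaw":[0,0,0,0,0]}'
```

```text
time: 12.62
ee_pos: [0.6403, -0.1553, 0.0963]
tcp_rot: [180.0, -0.1, -179.9]
wrist_force: [-0.6, 0.6, 0.5]
opening: 0.0705
grasp_force: 0.0
time: 13.03
ee_pos: [0.6424, -0.1548, 0.0999]
tcp_rot: [-179.9, 0.2, -179.8]
wrist_force: [-1.3, -2.4, 7.6]
opening: 0.0535
grasp_force: 31.4
```

```bash
python3 -m handwheel '{"gripper":[-1,-1,-1,-1,-1,-1,-1,-1],"slide":[[5,0,-9],[9,0,-16],[10,0,-17],[10,0,-17],[10,0,-17],[10,0,-17],[4,0,-15],[0,0,0]],"yaw":[0,0,0,0,0,0,0,0]}'
python3 - <<'E'
from h import *
c=shot('wrist','w4');S=shot('scene')
a=cv2.resize(S['img'][110:310,220:460],None,fx=1.67,fy=2)[:, :400]
b=np.hstack([cv2.resize(c['img'],(480,300)),np.zeros((300,0,3),np.uint8)])
s=cv2.resize(S['img'][110:310,240:440],(300,300),interpolation=cv2.INTER_CUBIC)
cv2.imwrite('pics/m4.png',np.hstack([b,s])[:,:,::-1])
E
```

```text
time: 13.7
ee_pos: [0.5838, -0.1544, 0.2099]
tcp_rot: [-179.9, 0.4, -179.8]
wrist_force: [0.1, -0.3, -0.1]
opening: 0.0531
grasp_force: 31.7
```

View pics/m4.png

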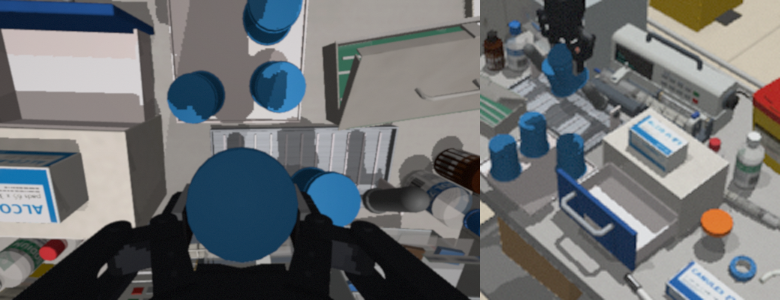

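```bash
python3 -m handwheel '{"gripper":[-1,-1,-1,-1,-1,-1,-1,-1],"slide":[[20,-10,-20],[20,-35,-5],[22,-35,0],[20,-35,0],[0,-35,0],[0,-24,0],[0,0,0],[0,0,0]],"yaw":[0,0,0,0,0,0,0,0]}'
python3 - <<'E'
from h import *
c=shot('wrist','w5');S=shot('scene'); o=sensors.get_obs(); print(o['ee_pos'],o['opening'])
for z in (.26,.27,.28): print(onz(c,324,273,z), proj(c,(o['ee_pos'][0],o['ee_pos'][1],z)))
u,v=map(int,proj(S,o['ee_pos'])); print(u,v)
s=cv2.resize(S['img'][v-50:v+70,u-60:u+60],(480,480),interpolation=cv2.INTER_CUBIC)
cv2.imwrite('pics/m5.png',np.hstack([s,cv2.resize(c['img'][150:350,220:420],(300,480))])[:,:,::-1])
E
```

```text
time: 14.47
ee_pos: [0.5016, -0.3294, 0.2279]
tcp_rot: [179.9, -0.1, -179.9]
wrist_force: [-0.3, 1.5, -0.2]
opening: 0.0535
grasp_force: 31.9
[ 0.50205195 -0.32788236  0.22874722] 0.05364806949856317
[ 0.49212511 -0.32770603  0.26      ] (np.float64(323.45130242412324), np.float64(295.7668265525024))
[ 0.48654363 -0.32783398  0.27      ] (np.float64(323.70145956827423), np.float64(311.5162092927794))
[ 0.48096216 -0.32796194  0.28      ] (np.float64(323.99683843397617), np.float64(330.11265923675455))
319 192
```

View pics/m5.png

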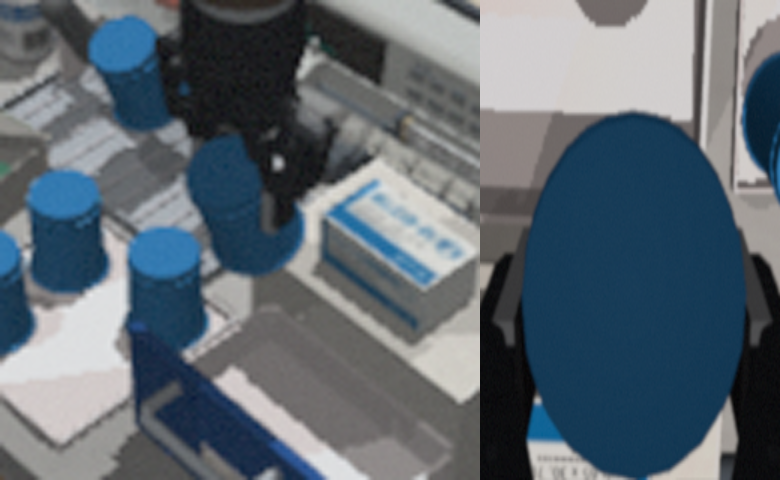

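```bash
python3 -m handwheel '{"gripper":[-1,-1,-1,-1,-1,-1,-1,-1],"slide":[[2,4,20],[0,0,35],[0,0,35],[0,0,35],[0,0,30],[0,0,10],[0,0,0],[0,0,0]],"yaw":[0,0,0,0,0,0,0,0]}'
python3 -m handwheel '{"gripper":[-1,-1,-1,-1,-1],"slide":[[0,0,2],[0,0,2],[0,0,2],[0,0,2],[0,0,0]],"yaw":[0,0,0,0,0]}'
```

```text
time: 15.23
ee_pos: [0.5005, -0.3239, 0.0659]
tcp_rot: [-180.0, 0.0, -179.8]
wrist_force: [-0.8, -0.1, -0.0]
opening: 0.0535
grasp_force: 31.9
time: 15.65
ee_pos: [0.5, -0.3245, 0.0568]
tcp_rot: [-180.0, 0.0, -179.8]
wrist_force: [0.0, -0.5, -0.9]
opening: 0.0534
grasp_force: 31.9
```

```bash
python3 -m handwheel '{"gripper":[-1,-1,-1,-1],"slide":[[0,0,2],[0,0,2],[0,0,2],[0,0,0]],"yaw":[0,0,0,0]}'
python3 -m handwheel '{"gripper":[-1,-1,-1,-1,-1],"slide":[[-4,0,1],[-4,0,1],[-4,0,1],[-4,0,0],[0,0,0]],"yaw":[0,0,0,0,0]}' 20
python3 - <<'E'
from h import *
c=shot('wrist');S=shot('scene'); o=sensors.get_obs()
u,v=map(int,proj(S,o['ee_pos']))
s=cv2.resize(S['img'][v-60:v+60,u-60:u+60],(480,480),interpolation=cv2.INTER_CUBIC)
cv2.imwrite('pics/m6.png',np.hstack([s,cv2.resize(c['img'][150:350,220:420],(300,480))])[:,:,::-1])
E
```

```text
time: 15.98
ee_pos: [0.5018, -0.3251, 0.0535]
tcp_rot: [-179.9, 0.3, -179.8]
wrist_force: [2.2, 1.6, 14.1]
opening: 0.0538
grasp_force: 31.5
time: 16.4
ee_pos: [0.5171, -0.3253, 0.0493]
tcp_rot: [-179.9, 0.1, -179.8]
wrist_force: [0.8, -1.3, 8.0]
opening: 0.0537
grasp_force: 32.3
```

View pics/m6.png

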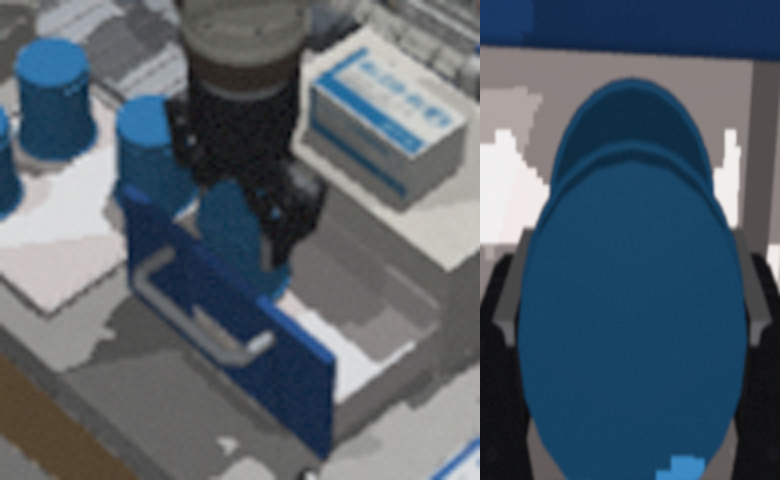

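```bash
python3 -m handwheel '{"gripper":[-1,-1,-1,-1,-1],"slide":[[-4,0,1],[-3,0,1],[0,0,1],[0,0,0],[0,0,0]],"yaw":[0,0,0,0,0]}'
python3 -m handwheel '{"gripper":[-0.3,0.65,0.65,0.65,0.65,0.65,0.65,0.65],"slide":[[0,0,0],[0,0,0],[0,0,0],[0,0,-10],[0,0,-40],[0,0,-40],[0,0,-40],[0,0,-40]],"yaw":[0,0,0,0,0,0,0,0]}'
python3 - <<'E'
from h import *
c=shot('wrist','w6')
E
```

```text
time: 16.92
ee_pos: [0.5242, -0.3253, 0.0466]
tcp_rot: [-179.9, 0.2, -179.8]
wrist_force: [0.7, -1.4, 7.9]
opening: 0.0538
grasp_force: 31.9
time: 17.58
ee_pos: [0.5225, -0.324, 0.2172]
tcp_rot: [180.0, -0.0, -179.8]
wrist_force: [0.7, -0.5, -0.1]
opening: 0.0705
grasp_force: 0.0
```

View pics/w6.png

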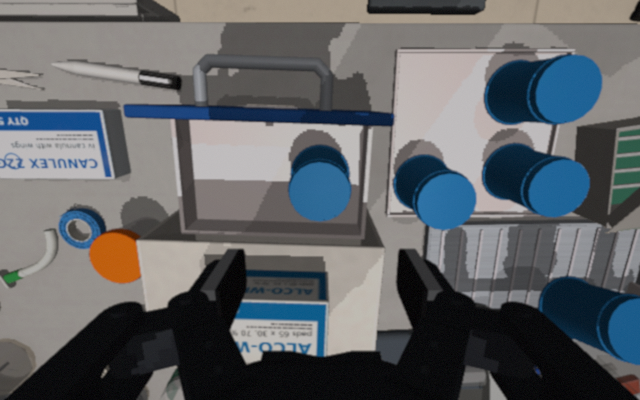

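```bash
python3 -m handwheel '{"gripper":[0.65,0.65,0.65,0.65,0.65,0.65,0.65,0.65],"slide":[[-17,37,0],[-17,37,0],[-17,37,0],[-17,37,0],[-17,37,0],[-17,37,0],[-17,37,0],[0,0,0]],"yaw":[0,0,0,0,0,0,0,0]}' 30
python3 -m handwheel '{"gripper":[0.65,0.65,0.65],"slide":[[0,0,0],[0,0,0],[0,0,0]],"yaw":[0,0,0]}'
python3 - <<'E'
from h import *
c=shot('wrist','w7'); o=sensors.get_obs(); print(o['ee_pos'])
hsv=cv2.cvtColor(c['img'],cv2.COLOR_RGB2HSV)
m=cv2.inRange(hsv,(98,130,60),(112,255,255));m=cv2.morphologyEx(m,cv2.MORPH_OPEN,np.ones((3,3)))
k,l,s,ce=cv2.connectedComponentsWithStats(m)
for i in range(1,k):
    if s[i,4]>300: print(s[i],ce[i].round(1))
print(proj(c,(.630,-.064,.139)))
E
```

```text
time: 18.3
ee_pos: [0.6429, -0.0587, 0.2144]
tcp_rot: [179.9, -0.0, -179.5]
wrist_force: [0.9, -1.2, 0.1]
opening: 0.0704
grasp_force: 0.0
time: 18.55
ee_pos: [0.6408, -0.0659, 0.2151]
tcp_rot: [-180.0, -0.0, -179.9]
wrist_force: [0.6, 0.1, 0.3]
opening: 0.0704
grasp_force: 0.0
[ 0.64078036 -0.06617757  0.21511662]
[ 232    5   71   77 4023] [265.3  42.3]
[   0   12   31   70 1364] [11.4 50.7]
[ 107   24  105   78 5295] [152.8  63.4]
[ 26  61  55  18 489] [50.5 69.6]
[ 286  154   77   80 4734] [324.1 192.8]
[542 222  35  33 854] [558.7 239.2]
(np.float64(322.8254271981737), np.float64(194.34043171887984))
```

```bash
python3 -m handwheel '{"gripper":[0.65,0.65,0.65,0.65,0.65,0.65],"slide":[[0,2,30],[0,0,35],[0,0,35],[0,0,19],[0,0,0],[0,0,0]],"yaw":[0,0,0,0,0,0]}' 30
python3 -m handwheel '{"gripper":[-1,-1,-1,-1,-1],"slide":[[0,0,0],[0,0,0],[0,0,0],[0,0,0],[0,0,0]],"yaw":[0,0,0,0,0]}'
python3 -m handwheel '{"gripper":[-1,-1,-1,-1,-1,-1,-1,-1],"slide":[[5,0,-9],[9,0,-16],[10,0,-17],[10,0,-17],[10,0,-17],[10,0,-17],[4,0,-15],[0,0,-15]],"yaw":[0,0,0,0,0,0,0,0]}'
```

```text
time: 19.1
ee_pos: [0.6403, -0.064, 0.0957]
tcp_rot: [180.0, -0.1, -179.9]
wrist_force: [0.5, -0.4, 0.8]
opening: 0.0708
grasp_force: 0.0
time: 19.52
ee_pos: [0.6421, -0.0635, 0.0985]
tcp_rot: [-179.9, 0.2, -179.8]
wrist_force: [-1.3, -2.4, 7.7]
opening: 0.0533
grasp_force: 31.6
time: 20.18
ee_pos: [0.5823, -0.0631, 0.2213]
tcp_rot: [-180.0, 0.1, -179.8]
wrist_force: [0.2, -0.1, -0.9]
opening: 0.0534
grasp_force: 32.2
```

```bash
python3 -m handwheel '{"gripper":[-1,-1,-1,-1,-1,-1,-1,-1],"slide":[[35,-10,0],[35,-38,0],[12,-38,0],[0,-38,0],[0,-38,0],[0,-38,0],[0,-38,0],[0,-38,0]],"yaw":[0,0,0,0,0,0,0,0]}'
python3 -m handwheel '{"gripper":[-1,-1,-1,-1,-1],"slide":[[0,-38,0],[0,-38,0],[0,0,0],[0,0,0],[0,0,0]],"yaw":[0,0,0,0,0]}'
python3 - <<'E'
from h import *
o=sensors.get_obs(); print(o['ee_pos'],o['opening'])
E
```

```text
time: 20.85
ee_pos: [0.5084, -0.3338, 0.2201]
tcp_rot: [-180.0, 0.1, -179.8]
wrist_force: [0.4, -0.2, -1.1]
opening: 0.0532
grasp_force: 32.2
time: 21.27
ee_pos: [0.5089, -0.4079, 0.2193]
tcp_rot: [180.0, 0.0, -179.8]
wrist_force: [-0.2, 0.3, -0.1]
opening: 0.0533
grasp_force: 32.2
[ 0.50892379 -0.4079046   0.21927768] 0.053338757321717424
```

```bash
python3 -m handwheel '{"gripper":[-1,-1,-1,-1,-1,-1,-1,-1],"slide":[[8,-9,0],[0,0,30],[0,0,38],[0,0,38],[0,0,33],[0,0,18],[0,0,0],[0,0,0]],"yaw":[0,0,0,0,0,0,0,0]}'
python3 -m handwheel '{"gripper":[-1,-1,-1,-1,-1,-1],"slide":[[0,0,2],[0,0,2],[0,0,2],[0,0,2],[0,0,0],[0,0,0]],"yaw":[0,0,0,0,0,0]}'
```

```text
time: 21.93
ee_pos: [0.5007, -0.4162, 0.0623]
tcp_rot: [180.0, -0.0, -179.8]
wrist_force: [-0.7, -0.5, -0.4]
opening: 0.0537
grasp_force: 32.5
time: 22.43
ee_pos: [0.501, -0.4171, 0.0539]
tcp_rot: [-180.0, 0.0, -179.8]
wrist_force: [0.6, 0.4, -0.5]
opening: 0.0537
grasp_force: 32.5
```

```bash
python3 -m handwheel '{"gripper":[-1,-1,-1],"slide":[[0,0,2],[0,0,1],[0,0,0]],"yaw":[0,0,0]}'
python3 -m handwheel '{"gripper":[-1,-1,-1,-1,-1,-1,-1,-1],"slide":[[-4,0,1],[-4,0,1],[-4,0,1],[-4,0,0.5],[-4,0,0.5],[-3,0,0.5],[0,0,0],[0,0,0]],"yaw":[0,0,0,0,0,0,0,0]}' 20
```

```text
time: 22.68
ee_pos: [0.5012, -0.4172, 0.0512]
tcp_rot: [-180.0, 0.0, -179.8]
wrist_force: [-0.4, 0.6, 2.4]
opening: 0.0533
grasp_force: 32.9
time: 23.35
ee_pos: [0.5248, -0.4176, 0.0474]
tcp_rot: [-179.9, 0.1, -179.8]
wrist_force: [-0.3, -1.0, 6.0]
opening: 0.0534
grasp_force: 33.7
```

```bash
python3 -m handwheel '{"gripper":[-1,-1,-1,-1],"slide":[[-3,0,1],[0,0,1],[0,0,0],[0,0,0]],"yaw":[0,0,0,0]}'
python3 -m handwheel '{"gripper":[-0.3,0.65,0.65,0.65,0.65,0.65,0.65,0.65],"slide":[[0,0,0],[0,0,0],[0,0,0],[0,0,-10],[0,0,-40],[0,0,-40],[0,0,-40],[0,0,-40]],"yaw":[0,0,0,0,0,0,0,0]}'
cat >> h.py <<'E'
def blobs(c,amin=300):
    hsv=cv2.cvtColor(c['img'],cv2.COLOR_RGB2HSV)
    m=cv2.inRange(hsv,(98,130,60),(112,255,255));m=cv2.morphologyEx(m,cv2.MORPH_OPEN,np.ones((3,3)))
    k,l,s,ce=cv2.connectedComponentsWithStats(m)
    return [(s[i].tolist(),ce[i].round(1).tolist()) for i in range(1,k) if s[i,4]>amin]
E
python3 - <<'E'
from h import *
c=shot('wrist','w8')
for b in blobs(c): print(b)
for p in ((.523,-.325),(.525,-.4176)): print(proj(c,(*p,.09)),proj(c,(*p,.012)))
E
```

```text
time: 23.68
ee_pos: [0.5282, -0.4177, 0.0458]
tcp_rot: [-179.9, 0.1, -179.8]
wrist_force: [1.9, -0.6, 7.5]
opening: 0.0535
grasp_force: 34.2
time: 24.35
ee_pos: [0.5266, -0.4166, 0.2167]
tcp_rot: [180.0, -0.0, -179.8]
wrist_force: [0.8, 0.1, 0.3]
opening: 0.0702
grasp_force: 0.0
([77, 108, 122, 65, 1961], [145.3, 120.2])
([248, 120, 92, 14, 1036], [291.8, 126.6])
([393, 125, 120, 16, 1447], [452.3, 132.2])
([512, 157, 70, 69, 3060], [547.6, 195.5])
([289, 158, 62, 62, 3102], [319.7, 188.6])
([389, 173, 66, 60, 2915], [422.8, 203.0])
([139, 206, 42, 40, 759], [159.9, 224.1])
([322, 297, 85, 18, 1093], [365.8, 305.8])
(np.float64(426.46470575463314), np.float64(187.08542372670806)) (np.float64(403.99531202952994), np.float64(169.6320950688856))
(np.float64(318.99989448340386), np.float64(188.99954815052064)) (np.float64(319.40554105532146), np.float64(171.16127838871833))
```

```bash
python3 - <<'E'
from h import *
import pickle
T=shot('top')
for b in blobs(T,100): print(b)
for p in ((.523,-.325),(.535,-.328),(.525,-.4176)): print(proj(T,(*p,.09)),proj(T,(*p,.012)))
c=cv2.imread('pics/w8.png'); a=cv2.resize(c[90:270,200:540],None,fx=1.5,fy=1.5)
t=T['img'][150:260,230:430][:,:,::-1]; t=cv2.resize(t,None,fx=2.55,fy=2.45,interpolation=cv2.INTER_CUBIC)
cv2.imwrite('pics/m8.png',np.vstack([a,t]))
E
```

```text
([136, 74, 31, 10, 203], [151.1, 78.6])
([335, 174, 26, 5, 122], [346.9, 176.1])
([280, 194, 21, 20, 338], [289.8, 203.4])
([325, 195, 21, 17, 289], [334.9, 202.2])
([242, 199, 20, 21, 336], [251.3, 208.6])
([239, 221, 20, 22, 342], [248.9, 231.9])
(np.float64(335.08395643748617), np.float64(206.80652799045617)) (np.float64(333.5960057708225), np.float64(208.33572972676805))
(np.float64(336.18513321793677), np.float64(202.07650730761856)) (np.float64(334.62703211070146), np.float64(203.91142693385567))
(np.float64(371.45487333242227), np.float64(205.56889618338178)) (np.float64(367.6079864099211), np.float64(207.17660172820842))
```

View pics/m8.png

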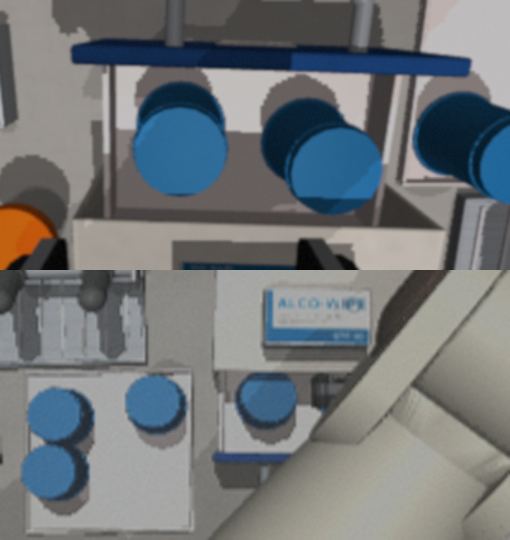

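```bash
python3 -m handwheel '{"gripper":[-1,-1,-1,-1,-1,-1,-1,-1],"slide":[[38,10,0],[40,12,0],[40,12,0],[40,12,0],[0,0,0],[0,0,30],[0,0,38],[0,0,38]],"yaw":[0,0,0,0,0,0,0,0]}'
python3 -m handwheel '{"gripper":[-1,-1,-1,-1,-1,-1],"slide":[[0,0,30],[0,0,10],[-10,0,0],[-10,0,0],[0,0,0],[0,0,0]],"yaw":[0,0,0,0,0,0]}'
```

```text
time: 25.12
ee_pos: [0.3694, -0.372, 0.1086]
tcp_rot: [-179.9, 0.1, -179.8]
wrist_force: [0.7, -0.5, 0.2]
opening: 0.0
grasp_force: 0.0
time: 25.62
ee_pos: [0.3909, -0.3723, 0.0705]
tcp_rot: [-179.9, 0.1, -179.8]
wrist_force: [0.1, -0.0, -0.4]
opening: 0.0
grasp_force: 0.0
```

```bash
python3 -m handwheel '{"gripper":[-1,-1,-1,-1,-1,-1,-1,-1],"slide":[[-4,0,0],[-4,0,0],[-6,0,0],[-8,0,0],[-8,0,0],[-8,0,0],[-8,0,0],[-8,0,0]],"yaw":[0,0,0,0,0,0,0,0]}'
python3 -m handwheel '{"gripper":[-1,-1,-1,-1,-1,-1,-1,-1],"slide":[[-8,0,0],[-8,0,0],[-8,0,0],[-8,0,0],[-8,0,0],[-6,0,0],[-4,0,0],[-3,0,0]],"yaw":[0,0,0,0,0,0,0,0]}'
python3 -m handwheel '{"gripper":[-1,-1,-1,-1],"slide":[[-2,0,0],[-2,0,0],[0,0,0],[0,0,0]],"yaw":[0,0,0,0]}'
```

```text
time: 26.28
ee_pos: [0.444, -0.3714, 0.0682]
tcp_rot: [-180.0, -0.0, -179.8]
wrist_force: [-1.2, -1.6, -0.2]
opening: 0.0002
grasp_force: 0.9
time: 26.95
ee_pos: [0.4967, -0.371, 0.0681]
tcp_rot: [180.0, -0.0, -179.8]
wrist_force: [-1.6, -1.2, 0.3]
opening: 0.0004
grasp_force: 0.9
time: 27.28
ee_pos: [0.5002, -0.371, 0.0683]
tcp_rot: [180.0, 0.0, -179.8]
wrist_force: [-0.8, 0.2, -0.8]
opening: 0.0001
grasp_force: 0.2
```

```bash
python3 -m handwheel '{"gripper":[-1,-1,-1,-1,-1,-1,-1],"slide":[[-2,0,0],[-2,0,0],[-2,0,0],[-2,0,0],[-2,0,0],[0,0,0],[0,0,0]],"yaw":[0,0,0,0,0,0,0]}'
```

```text
time: 27.87
ee_pos: [0.5009, -0.371, 0.0682]
tcp_rot: [179.9, -1.0, 179.9]
wrist_force: [-50.0, 1.9, 19.1]
opening: -0.0001
grasp_force: 25.3
```

```bash
python3 -m handwheel '{"gripper":[-1,-1,-1,-1,0.65,0.65,0.65,0.65],"slide":[[12,0,0],[15,0,0],[20,0,0],[0,0,-20],[0,0,-38],[0,0,-40],[0,0,-40],[0,0,-20]],"yaw":[0,0,0,0,0,0,0,0]}'
python3 - <<'E'
from h import *
T=shot('top');S=shot('scene');c=shot('wrist','w9'); o=sensors.get_obs(); print(o['ee_pos'],o['tcp_rot'])
for n,k in (('T',T),('S',S),('W',c)):
  for b in blobs(k,200): print(n,b)
for u,v in ((251.3,208.6),(289.8,203.4),(248.9,231.9)): print(onz(T,u,v,.081))
E
```

```text
time: 28.53
ee_pos: [0.4637, -0.3715, 0.2319]
tcp_rot: [-179.8, 0.3, -179.8]
wrist_force: [1.0, -1.2, 0.3]
opening: 0.0481
grasp_force: 0.0
[ 0.46393643 -0.37170793  0.22869662] [-179.86301721    0.21007113 -179.81757937]
T ([136, 74, 31, 10, 205], [151.1, 78.7])
T ([280, 194, 21, 20, 342], [289.8, 203.4])
T ([242, 199, 20, 21, 337], [251.3, 208.6])
T ([239, 222, 20, 21, 339], [248.8, 231.9])
S ([250, 185, 36, 39, 981], [267.0, 203.9])
S ([291, 199, 20, 31, 510], [299.9, 214.2])
S ([329, 213, 44, 55, 903], [352.9, 240.2])
W ([577, 153, 61, 58, 2595], [606.8, 182.3])
W ([60, 167, 111, 56, 1503], [122.4, 176.9])
W ([558, 214, 57, 52, 2220], [585.5, 240.6])
W ([455, 226, 55, 51, 2111], [482.6, 251.5])
W ([119, 249, 38, 34, 588], [138.0, 264.6])
W ([255, 280, 134, 13, 1206], [321.2, 285.7])
[ 0.52155054 -0.11134658  0.081     ]
[ 0.53363792 -0.20968149  0.081     ]
[ 0.46237079 -0.10525739  0.081     ]
```

```bash
python3 -m handwheel '{"gripper":[0.65,0.65,0.65,0.65,0.65,0.65,0.65],"slide":[[-13,32,0],[-14,32,0],[-14,32,0],[-14,32,0],[-14,33,0],[0,0,0],[0,0,0]],"yaw":[0,0,0,0,0,0,0]}' 30
python3 - <<'E'
from h import *
T=shot('top');S=shot('scene');c=shot('wrist','w10'); o=sensors.get_obs(); print(o['ee_pos'],o['tcp_rot'])
for b in blobs(c,1000): print(b)
for b in blobs(c,1000):
  (x,y,w,h,a),(u,v)=b
  print((onz(c,u,v,.081)*1000).round(), [(tri([ray(c,u,v),ray(T,*p)])[0]*1000).round() for p in ((251.3,208.6),(289.8,203.4),(248.8,231.9))])
E
```

```text
time: 29.27
ee_pos: [0.5319, -0.2082, 0.2249]
tcp_rot: [179.9, -0.1, -179.6]
wrist_force: [0.1, -0.5, 0.0]
opening: 0.0703
grasp_force: 0.0
[ 0.53118662 -0.210633    0.22555138] [ 1.79983817e+02 -5.79079890e-02 -1.79854921e+02]
([407, 77, 67, 66, 3538], [439.3, 108.2])
([396, 144, 63, 61, 2913], [427.0, 174.7])
([293, 158, 57, 59, 2746], [321.3, 186.9])
([8, 212, 242, 19, 2667], [130.2, 221.1])
([39, 284, 132, 23, 1854], [110.2, 293.2])
[ 462. -108.   81.] [array([ 490., -127.,  153.]), array([ 485., -233.,  447.]), array([ 462., -103.,   66.])]
[ 520. -113.   81.] [array([ 522., -110.,   73.]), array([ 493., -209.,  329.]), array([ 478., -141.,  214.])]
[ 532. -209.   81.] [array([ 487., -179.,  348.]), array([ 534., -209.,   73.]), array([ 449., -186.,  469.])]
[ 566. -390.   81.] [array([ 474., -170.,  414.]), array([ 498., -231.,  321.]), array([ 450., -162.,  434.])]
[ 644. -423.   81.] [array([ 476., -174.,  393.]), array([ 504., -233.,  324.]), array([ 447., -164.,  414.])]
```

```bash
python3 -m handwheel '{"gripper":[0.65,0.65,0.65,0.65,0.65,0.65,0.65,0.65],"slide":[[-1.5,1.5,25],[0,0,38],[0,0,38],[0,0,38],[0,0,32],[0,0,16],[0,0,0],[0,0,0]],"yaw":[0,0,0,0,0,0,0,0]}' 25
python3 -m handwheel '{"gripper":[-1,-1,-1,-1,-1],"slide":[[0,0,0],[0,0,0],[0,0,0],[0,0,0],[0,0,0]],"yaw":[0,0,0,0,0]}'
python3 -m handwheel '{"gripper":[-1,-1,-1,-1,-1,-1,-1,-1],"slide":[[0,0,-15],[0,0,-35],[0,0,-38],[0,0,-38],[-20,10,-14],[-20,15,0],[-10,15,0],[0,15,0]],"yaw":[0,0,0,0,0,0,0,0]}'
python3 -m handwheel '{"gripper":[-1,-1],"slide":[[0,0,0],[0,0,0]],"yaw":[0,0]}'
```

```text
time: 30.08
ee_pos: [0.5323, -0.2093, 0.0388]
tcp_rot: [180.0, -0.1, -179.9]
wrist_force: [0.2, -0.2, 0.7]
opening: 0.0703
grasp_force: 0.0
time: 30.5
ee_pos: [0.5343, -0.2093, 0.0414]
tcp_rot: [-179.9, 0.2, -179.8]
wrist_force: [-1.0, -2.8, 6.7]
opening: 0.0568
grasp_force: 27.3
time: 31.17
ee_pos: [0.5847, -0.1526, 0.1797]
tcp_rot: [-180.0, 0.1, -179.8]
wrist_force: [-0.4, -0.7, -0.7]
opening: 0.0571
grasp_force: 27.1
time: 31.33
ee_pos: [0.5826, -0.1526, 0.1795]
tcp_rot: [-180.0, -0.0, -179.7]
wrist_force: [-0.9, 0.2, -1.4]
opening: 0.0568
grasp_force: 27.1
```

```bash
python3 -m handwheel '{"gripper":[-1,-1,-1,-1,-1],"slide":[[0,-1.5,-9],[-10,0,0],[-12,0,0],[-7,0,0],[0,0,0]],"yaw":[0,0,0,0,0]}'
python3 -m handwheel '{"gripper":[-1,-1,-1,-1,-1,-1,-1,-1],"slide":[[-3.5,0,6],[-3.5,0,6],[-3.5,0,6],[-3.5,0,6],[-3.5,0,6],[-3.5,0,6],[0,0,0],[0,0,0]],"yaw":[0,0,0,0,0,0,0,0]}'
```

```text
time: 31.75
ee_pos: [0.6125, -0.1555, 0.1884]
tcp_rot: [-180.0, 0.0, -179.9]
wrist_force: [0.4, -0.1, -0.5]
opening: 0.0568
grasp_force: 27.1
time: 32.42
ee_pos: [0.6328, -0.1546, 0.1516]
tcp_rot: [180.0, -0.1, -179.8]
wrist_force: [0.6, 0.3, -0.2]
opening: 0.0568
grasp_force: 27.1
```

```bash
python3 -m handwheel '{"gripper":[-1,-1,-1,-1,-1],"slide":[[-2.5,0,5],[-2.5,0,5],[-1.5,0,5],[-1,0,5],[0,0,0]],"yaw":[0,0,0,0,0]}' 20
python3 -m handwheel '{"gripper":[-1,-1,-1,-1],"slide":[[-1,0,4],[-1,0,4],[-1,0,4],[0,0,0]],"yaw":[0,0,0,0]}' 20
```

```text
time: 32.83
ee_pos: [0.6407, -0.1545, 0.131]
tcp_rot: [180.0, -0.0, -179.8]
wrist_force: [3.9, 1.6, -1.0]
opening: 0.0567
grasp_force: 27.1
time: 33.17
ee_pos: [0.6437, -0.1545, 0.1194]
tcp_rot: [180.0, -0.0, -179.8]
wrist_force: [4.2, 2.2, -0.7]
opening: 0.0568
grasp_force: 26.9
```

```bash
python3 -m handwheel '{"gripper":[-1,-1,-1,-1,-1],"slide":[[-1,0,4],[-1,0,4],[-1,0,4],[-1,0,4],[0,0,0]],"yaw":[0,0,0,0,0]}' 20
python3 -m handwheel '{"gripper":[-1,-1,-1],"slide":[[0,0,3],[0,0,2],[0,0,0]],"yaw":[0,0,0]}' 20
python3 - <<'E'
from h import *
c=shot('wrist','w11');o=sensors.get_obs();print(o['ee_pos'])
for b in blobs(c,1000): print(b)
for z in (.12,.13,.14): print(proj(c,(.630,-.1545,z)),)
E
```

```text
time: 33.58
ee_pos: [0.6472, -0.1545, 0.1041]
tcp_rot: [180.0, -0.0, -179.8]
wrist_force: [-0.9, 3.0, 5.5]
opening: 0.0567
grasp_force: 27.1
time: 33.83
ee_pos: [0.6476, -0.1546, 0.1034]
tcp_rot: [-180.0, 0.2, -179.8]
wrist_force: [-9.6, 3.9, 27.6]
opening: 0.0565
grasp_force: 29.3
[ 0.64757054 -0.15456226  0.103408  ]
([340, 0, 135, 74, 6319], [402.5, 30.3])
([249, 192, 145, 165, 18369], [321.2, 280.5])
(np.float64(319.722650480501), np.float64(237.65375550102493))
(np.float64(319.61469719876595), np.float64(247.86195610158683))
(np.float64(319.4889074746124), np.float64(259.7567935443192))
```

```bash
python3 -m handwheel '{"gripper":[-0.3,0.65,0.65,0.65,0.65,0.65,0.65,0.65],"slide":[[0,0,-2],[0,0,0],[0,0,0],[0,0,-10],[0,0,-30],[0,0,-30],[0,0,-30],[0,0,0]],"yaw":[0,0,0,0,0,0,0,0]}'
python3 - <<'E'
from h import *
c=shot('wrist','w12');S=shot('scene');o=sensors.get_obs();print(o['ee_pos'])
for b in blobs(c,1000): print(b)
print(proj(c,(.630,-.1545,.139)),proj(S,(.630,-.1545,.139)))
s=cv2.resize(S['img'][130:250,220:340],(480,480),interpolation=cv2.INTER_CUBIC)
cv2.imwrite('pics/m12.png',np.hstack([s,cv2.resize(c['img'][100:260,220:420],(320,256))[:256].repeat(1,0) if 0 else cv2.resize(c['img'][60:300,240:400],(320,480))])[:,:,::-1])
E
```

```text
time: 34.55
ee_pos: [0.6487, -0.1552, 0.2081]
tcp_rot: [-179.9, 0.4, -179.8]
wrist_force: [1.3, -0.1, 0.6]
opening: 0.0707
grasp_force: 0.0
[ 0.64797033 -0.15493211  0.20255069]
([338, 0, 78, 80, 4669], [377.3, 35.3])
([0, 64, 157, 19, 2090], [78.0, 72.9])
([0, 121, 51, 85, 1334], [25.8, 148.4])
([282, 164, 79, 82, 5222], [321.6, 204.5])
(np.float64(321.25044057638536), np.float64(185.20743207738332)) (np.float64(309.8205416433478), np.float64(165.2930479328038))
```

View pics/m12.png

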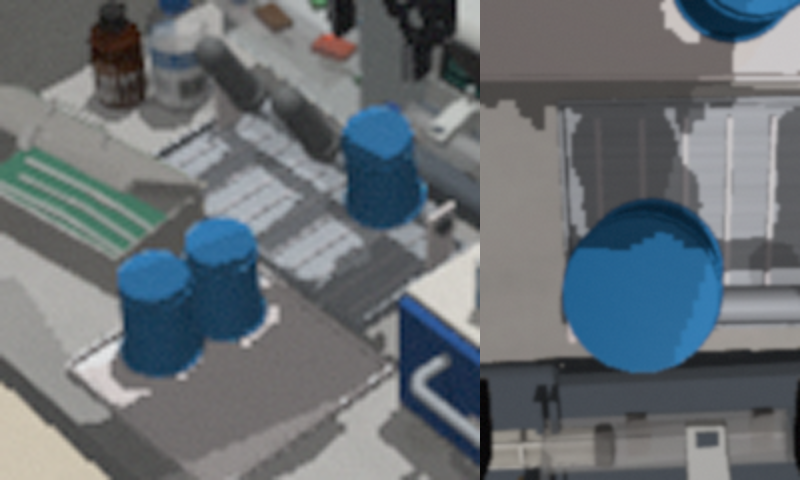

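```bash
python3 -m handwheel '{"gripper":[0.65,0.65,0.65,0.65,0.65,0.65],"slide":[[0,0,30],[0,0,38],[0,0,25],[0,0,9],[0,0,0],[0,0,0]],"yaw":[0,0,0,0,0,0]}' 20
python3 -m handwheel '{"gripper":[-1,-1,-1,-1,-1],"slide":[[0,0,0],[0,0,0],[0,0,0],[0,0,0],[0,0,0]],"yaw":[0,0,0,0,0]}'
python3 -m handwheel '{"gripper":[-1,-1,-1,-1,-1,-1],"slide":[[3,0,0],[3,0,0],[3,0,0.5],[3,0,0.5],[1,0,0],[0,0,0]],"yaw":[0,0,0,0,0,0]}'
```

```text
time: 35.15
ee_pos: [0.6472, -0.1547, 0.0994]
tcp_rot: [180.0, -0.1, -179.8]
wrist_force: [0.2, -0.1, 0.1]
opening: 0.0708
grasp_force: 0.0
time: 35.57
ee_pos: [0.6484, -0.1551, 0.1015]
tcp_rot: [-179.9, 0.2, -179.8]
wrist_force: [-1.1, -1.7, 7.1]
opening: 0.0567
grasp_force: 21.3
time: 36.07
ee_pos: [0.6353, -0.1544, 0.0993]
tcp_rot: [180.0, 0.1, -179.8]
wrist_force: [4.1, 2.3, 0.4]
opening: 0.0563
grasp_force: 20.9
```

```bash
python3 -m handwheel '{"gripper":[-1,-1,-1,-1],"slide":[[0,0,2],[0,0,2],[0,0,1],[0,0,0]],"yaw":[0,0,0,0]}'
python3 -m handwheel '{"gripper":[-0.3,0.65,0.65,0.65,0.65,0.65,0.65,0.65],"slide":[[0,0,0],[0,0,0],[0,0,0],[0,0,-10],[0,0,-30],[0,0,-30],[0,0,-30],[0,0,0]],"yaw":[0,0,0,0,0,0,0,0]}'
cat >> h.py <<'E'
def tilt(c,P,name=''):
    # bright base disc -> ellipse; compare disc & blob extents
    (x,y,w,h,a),(u,v)=min(blobs(c,800),key=lambda b:np.hypot(b[1][0]-P[0],b[1][1]-P[1]))
    hsv=cv2.cvtColor(c['img'],cv2.COLOR_RGB2HSV)[y:y+h,x:x+w,2]
    print(name,'bbox',x,y,w,h,'cen',u,v,'Vcol',hsv[::8,w//2].tolist())
E
python3 - <<'E'
from h import *
c=shot('wrist','w13');S=shot('scene');T=shot('top');o=sensors.get_obs();print(o['ee_pos'])
tilt(c,(321,195)); print(proj(c,(.630,-.1545,.141)))
for n,k in (('S',S),('T',T)):
  for b in blobs(k,200): print(n,b)
E
```

```text
time: 36.4
ee_pos: [0.6358, -0.1547, 0.0978]
tcp_rot: [-179.9, 0.3, -179.8]
wrist_force: [-3.0, 3.0, 23.1]
opening: 0.0562
grasp_force: 18.8
time: 37.07
ee_pos: [0.6358, -0.1552, 0.2002]
tcp_rot: [-179.9, 0.4, -179.8]
wrist_force: [-0.0, -0.4, 0.5]
opening: 0.0706
grasp_force: 0.0
[ 0.63444861 -0.15481909  0.19307663]
 bbox 283 163 81 83 cen 323.0 203.4 Vcol [78, 81, 81, 134, 135, 135, 135, 137, 138, 139, 145]
(np.float64(321.2892640655946), np.float64(207.96195075408656))
S ([301, 160, 24, 28, 467], [312.6, 173.6])
S ([250, 185, 36, 39, 984], [267.0, 203.9])
S ([320, 205, 53, 63, 1064], [349.0, 236.6])
T ([136, 74, 31, 10, 202], [151.1, 78.6])
T ([245, 199, 17, 21, 283], [252.6, 208.6])
T ([242, 222, 17, 21, 296], [250.1, 232.0])
```

```bash
python3 -m handwheel '{"gripper":[0.65,0.65,0.65,0.65,0.65,0.65,0.65],"slide":[[0,0,-30],[30,10,0],[30,12,0],[30,12,0],[23,9,0],[0,0,0],[0,0,0]],"yaw":[0,0,0,0,0,0,0]}' 25
python3 - <<'E'
from h import *
c=shot('wrist','w14');T=shot('top');o=sensors.get_obs();print(o['ee_pos'])
for b in blobs(c,1000): print(b,(onz(c,*b[1],.081)*1000).round())
for b in blobs(T,200): print(b,(onz(T,*b[1],.081)*1000).round())
E
```

```text
time: 37.8
ee_pos: [0.5202, -0.1117, 0.2226]
tcp_rot: [180.0, -0.1, -179.8]
wrist_force: [0.4, -0.4, -0.5]
opening: 0.0708
grasp_force: 0.0
[ 0.5214669  -0.11217983  0.22242   ]
([299, 89, 61, 66, 3202], [328.4, 121.3]) [ 462. -105.   81.]
([293, 157, 59, 60, 2769], [322.2, 186.3]) [ 520. -110.   81.]
([0, 229, 136, 15, 1438], [68.0, 235.6]) [ 569. -351.   81.]
([238, 294, 75, 65, 3367], [271.5, 324.3]) [ 668. -162.   81.]
([136, 74, 31, 10, 202], [151.1, 78.6]) [865. 150.  81.]
([255, 147, 22, 28, 483], [265.6, 160.9]) [ 644. -148.   81.]
```

```bash
python3 -m handwheel '{"gripper":[0.65,0.65,0.65,0.65,0.65,0.65,0.65,0.65],"slide":[[0,1.5,25],[0,0,38],[0,0,38],[0,0,38],[0,0,30],[0,0,15],[0,0,0],[0,0,0]],"yaw":[0,0,0,0,0,0,0,0]}' 25
python3 -m handwheel '{"gripper":[-1,-1,-1,-1,-1],"slide":[[0,0,0],[0,0,0],[0,0,0],[0,0,0],[0,0,0]],"yaw":[0,0,0,0,0]}'
python3 -m handwheel '{"gripper":[-1,-1,-1,-1,-1,-1,-1,-1],"slide":[[0,0,-15],[0,0,-35],[0,0,-38],[0,0,-38],[-20,10,-22],[-20,15,0],[-15,15,0],[-5,7,0]],"yaw":[0,0,0,0,0,0,0,0]}'
python3 -m handwheel '{"gripper":[-1,-1],"slide":[[0,0,0],[0,0,0]],"yaw":[0,0]}'
```

```text
time: 38.57
ee_pos: [0.5207, -0.1113, 0.0365]
tcp_rot: [-180.0, -0.2, -179.9]
wrist_force: [0.3, -3.5, -0.4]
opening: 0.0708
grasp_force: 0.0
time: 38.98
ee_pos: [0.5215, -0.1105, 0.0394]
tcp_rot: [180.0, 0.0, -179.8]
wrist_force: [-0.9, 0.0, -0.2]
opening: 0.0548
grasp_force: 26.3
time: 39.65
ee_pos: [0.5829, -0.0619, 0.1874]
tcp_rot: [180.0, 0.1, -179.8]
wrist_force: [0.0, 0.9, -0.2]
opening: 0.0543
grasp_force: 26.7
time: 39.82
ee_pos: [0.5807, -0.0633, 0.1869]
tcp_rot: [-180.0, -0.1, -179.8]
wrist_force: [0.2, 0.5, -0.3]
opening: 0.0546
grasp_force: 26.7
```

```bash
python3 - <<'E'
from h import *
c=shot('wrist','w15');o=sensors.get_obs();p=o['ee_pos'];print(p,o['opening'],o['wrist_force'])
for b in blobs(c,1000): print(b)
print(proj(c,(p[0],p[1],p[2]+.040)),proj(c,(p[0],p[1]-.027,p[2]+.040)),proj(c,(p[0]-.027,p[1],p[2]+.040)))
T=shot('top')
for b in blobs(T,200): print(b,(onz(T,*b[1],.081)*1000).round())
E
```

```text
[ 0.58050443 -0.06366632  0.18700679] 0.054481164954877995 [ 0.42589458 -0.26429268 -0.72145222]
([225, 0, 80, 79, 4876], [263.4, 35.8])
([249, 180, 146, 177, 16743], [324.5, 286.2])
([147, 244, 76, 61, 3110], [183.7, 273.3])
([545, 298, 39, 45, 1097], [563.8, 323.3])
(np.float64(318.1114938242821), np.float64(306.82551857159956)) (np.float64(244.2958226041119), np.float64(306.56199137312484)) (np.float64(318.24609855250793), np.float64(238.53532929812542))
([136, 74, 31, 10, 202], [151.1, 78.6]) [865. 150.  81.]
([255, 147, 22, 28, 492], [265.6, 160.8]) [ 644. -148.   81.]
```

```bash
python3 -m handwheel '{"gripper":[-1,-1,-1,-1,-1],"slide":[[0,0,-1],[-11,0,0],[-13,0,0],[-7,0,0],[0,0,0]],"yaw":[0,0,0,0,0]}'
python3 -m handwheel '{"gripper":[-1,-1,-1,-1,-1,-1,-1,-1],"slide":[[-3.5,0,6],[-3.5,0,6],[-3.5,0,6],[-3.5,0,6],[-3.5,0,6],[-3.5,0,6],[0,0,0],[0,0,0]],"yaw":[0,0,0,0,0,0,0,0]}'
python3 -m handwheel '{"gripper":[-1,-1,-1,-1,-1],"slide":[[-2.5,0,5],[-2.5,0,5],[-1.5,0,5],[-1,0,5],[0,0,0]],"yaw":[0,0,0,0,0]}' 20
```

```text
time: 40.33
ee_pos: [0.6127, -0.0637, 0.188]
tcp_rot: [-180.0, -0.0, -179.8]
wrist_force: [0.1, -0.5, -0.5]
opening: 0.0548
grasp_force: 26.7
time: 41.0
ee_pos: [0.633, -0.0631, 0.1516]
tcp_rot: [180.0, -0.1, -179.8]
wrist_force: [0.2, 0.4, -0.6]
opening: 0.0548
grasp_force: 26.7
time: 41.42
ee_pos: [0.6403, -0.0631, 0.1307]
tcp_rot: [180.0, -0.1, -179.8]
wrist_force: [-0.7, -0.4, -0.3]
opening: 0.0548
grasp_force: 26.7
```

```bash
python3 -m handwheel '{"gripper":[-1,-1,-1,-1],"slide":[[-1,0,4],[-1,0,4],[-1,0,4],[0,0,0]],"yaw":[0,0,0,0]}'
python3 -m handwheel '{"gripper":[-1,-1,-1,-1,-1],"slide":[[-1,0,4],[-1,0,4],[-1,0,4],[-1,0,3],[0,0,0]],"yaw":[0,0,0,0,0]}'
```

```text
time: 41.75
ee_pos: [0.6441, -0.0633, 0.1196]
tcp_rot: [-180.0, 0.0, -179.8]
wrist_force: [3.1, -1.0, -0.3]
opening: 0.0548
grasp_force: 25.8
time: 42.17
ee_pos: [0.6469, -0.0634, 0.1047]
tcp_rot: [-180.0, -0.1, -179.8]
wrist_force: [-1.5, -1.0, -3.6]
opening: 0.0537
grasp_force: 21.9
```

```bash
python3 -m handwheel '{"gripper":[-1,-1,-1,-1],"slide":[[0,0,2],[0,0,2],[0,0,0],[0,0,0]],"yaw":[0,0,0,0]}'
```

```text
time: 42.5
ee_pos: [0.6475, -0.0631, 0.1015]
tcp_rot: [180.0, -0.0, -179.8]
wrist_force: [-4.3, -0.4, 2.9]
opening: 0.0535
grasp_force: 22.4
```

```bash
python3 -m handwheel '{"gripper":[-1,-1,-1,-1,-1,-1],"slide":[[3,0,0],[3,0,0],[3,0,0.5],[3,0,0.5],[1,0,0],[0,0,0]],"yaw":[0,0,0,0,0,0]}'
python3 -m handwheel '{"gripper":[-1,-1,-1,-1],"slide":[[0,0,1],[0,0,2],[0,0,1],[0,0,0]],"yaw":[0,0,0,0]}'
```

```text
time: 43.0
ee_pos: [0.6363, -0.0631, 0.101]
tcp_rot: [180.0, 0.2, -179.8]
wrist_force: [5.5, 0.9, 0.8]
opening: 0.0532
grasp_force: 21.4
time: 43.33
ee_pos: [0.6363, -0.0631, 0.0997]
tcp_rot: [-180.0, 0.3, -179.8]
wrist_force: [-1.1, 0.1, 18.8]
opening: 0.0539
grasp_force: 23.2
```

```bash
python3 -m handwheel '{"gripper":[-0.3,0.65,0.65,0.65,0.65,0.65,0.65,0.65],"slide":[[0,0,0],[0,0,0],[0,0,0],[0,0,-10],[0,0,-30],[0,0,-30],[0,0,-30],[0,0,0]],"yaw":[0,0,0,0,0,0,0,0]}'
python3 - <<'E'
from h import *
c=shot('wrist','w16');S=shot('scene');T=shot('top');o=sensors.get_obs();print(o['ee_pos'])
tilt(c,(321,205)); print(proj(c,(.630,-.0635,.141)))
tilt(c,(205,205)); print(proj(c,(.630,-.1545,.141)))
for n,k in (('S',S),('T',T)):
  for b in blobs(k,200): print(n,b)
for b in blobs(c,1000): print(b,(onz(c,*b[1],.081)*1000).round())
E
```

```text
time: 44.0
ee_pos: [0.636, -0.0633, 0.2031]
tcp_rot: [-180.0, 0.4, -179.8]
wrist_force: [1.1, 0.7, -0.1]
opening: 0.0704
grasp_force: 0.0
[ 0.63464608 -0.06320712  0.1960857 ]
 bbox 282 164 80 81 cen 321.4 203.8 Vcol [102, 112, 127, 169, 170, 170, 172, 172, 173, 172, 147]
(np.float64(319.86238398002024), np.float64(206.15008208446733))
 bbox 148 161 110 83 cen 197.2 204.7 Vcol [129, 128, 131, 131, 131, 132, 133, 132, 133, 133, 138]
(np.float64(183.16498541319257), np.float64(205.69814039009253))
S ([281, 146, 44, 42, 889], [302.9, 166.8])
S ([250, 194, 20, 30, 490], [258.7, 208.7])
S ([320, 205, 53, 63, 1053], [348.9, 236.4])
T ([255, 147, 22, 28, 495], [265.8, 160.5])
T ([218, 159, 21, 15, 228], [228.1, 165.3])
([148, 161, 110, 83, 6337], [197.2, 204.7]) [ 649. -169.   81.]
([282, 164, 80, 81, 5060], [321.4, 203.8]) [647. -62.  81.]
```

```bash
python3 -m handwheel '{"gripper":[0.65,0.65,0.65,0.65,0.65,0.65,0.65,0.65],"slide":[[0,0,-30],[35,-9,0],[35,-9,0],[35,-9,0],[35,-9,0],[30,-6,0],[0,0,0],[0,0,0]],"yaw":[0,0,0,0,0,0,0,0]}' 25
python3 - <<'E'
from h import *
c=shot('wrist','w17');T=shot('top');o=sensors.get_obs();print(o['ee_pos'])
for b in blobs(c,1000): print(b,(onz(c,*b[1],.081)*1000).round())
for b in blobs(T,200): print(b,(onz(T,*b[1],.081)*1000).round())
E
```

```text
time: 44.82
ee_pos: [0.4634, -0.106, 0.2256]
tcp_rot: [180.0, -0.0, -179.9]
wrist_force: [1.2, -0.7, -0.5]
opening: 0.0706
grasp_force: 0.0
[ 0.4649204  -0.1056918   0.22542372]
([294, 155, 58, 56, 2648], [322.4, 181.7]) [ 459. -104.   81.]
([0, 286, 141, 13, 1328], [70.1, 291.9]) [ 575. -360.   81.]
([136, 74, 31, 10, 205], [151.1, 78.7]) [864. 150.  81.]
([218, 147, 22, 28, 441], [228.6, 161.7]) [643. -53.  81.]
([255, 147, 22, 28, 468], [265.4, 161.1]) [ 644. -148.   81.]
```

```bash
python3 -m handwheel '{"gripper":[0.65,0.65,0.65,0.65,0.65,0.65,0.65,0.65],"slide":[[5,1.5,25],[0,0,38],[0,0,38],[0,0,38],[0,0,31],[0,0,16],[0,0,0],[0,0,0]],"yaw":[0,0,0,0,0,0,0,0]}' 25
python3 -m handwheel '{"gripper":[-1,-1,-1,-1,-1],"slide":[[0,0,0],[0,0,0],[0,0,0],[0,0,0],[0,0,0]],"yaw":[0,0,0,0,0]}'
python3 -m handwheel '{"gripper":[-1,-1,-1,-1,-1,-1,-1,-1],"slide":[[0,0,-15],[0,0,-35],[0,0,-38],[0,0,-38],[-20,18,-23],[-25,25,0],[-25,30,0],[-25,30,0]],"yaw":[0,0,0,0,0,0,0,0]}'
python3 -m handwheel '{"gripper":[-1,-1,-1,-1],"slide":[[-22,26,0],[0,0,0],[0,0,0],[0,0,0]],"yaw":[0,0,0,0]}'
python3 - <<'E'
from h import *
c=shot('wrist','w18');o=sensors.get_obs();p=o['ee_pos'];print(p)
for b in blobs(c,1000): print(b)
S=shot('scene')
for b in blobs(S,200): print(b)
E
```

```text
time: 45.58
ee_pos: [0.4597, -0.1038, 0.0394]
tcp_rot: [180.0, -0.1, -179.8]
wrist_force: [0.1, -0.9, 0.1]
opening: 0.0706
grasp_force: 0.0
time: 46.0
ee_pos: [0.4611, -0.1044, 0.0418]
tcp_rot: [-180.0, 0.2, -179.8]
wrist_force: [2.1, -0.2, 5.9]
opening: 0.0565
grasp_force: 27.2
time: 46.67
ee_pos: [0.5557, 0.0, 0.1904]
tcp_rot: [-180.0, 0.1, -179.9]
wrist_force: [0.8, -0.1, -0.1]
opening: 0.0567
grasp_force: 27.1
time: 47.0
ee_pos: [0.5761, 0.025, 0.1892]
tcp_rot: [-180.0, -0.0, -179.8]
wrist_force: [0.7, 0.2, 0.8]
opening: 0.0567
grasp_force: 27.2
[0.5759402  0.02454218 0.18947133]
([250, 178, 143, 179, 18683], [322.9, 276.0])
([20, 240, 201, 90, 9169], [103.8, 286.5])
([248, 119, 21, 31, 394], [255.6, 136.4])
([281, 146, 44, 42, 894], [302.9, 166.8])
([320, 205, 53, 63, 1058], [349.0, 236.5])
```

```bash
python3 -m handwheel '{"gripper":[-1,-1,-1,-1,-1],"slide":[[-6,1,0],[-11,0,0],[-13,0,0],[-6,0,0],[0,0,0]],"yaw":[0,0,0,0,0]}'
python3 -m handwheel '{"gripper":[-1,-1,-1,-1,-1,-1,-1,-1],"slide":[[-3.5,0,6],[-3.5,0,6],[-3.5,0,6],[-3.5,0,6],[-3.5,0,6],[-3.5,0,6],[0,0,0],[0,0,0]],"yaw":[0,0,0,0,0,0,0,0]}'
python3 -m handwheel '{"gripper":[-1,-1,-1,-1,-1],"slide":[[-2.5,0,5],[-2.5,0,5],[-1.5,0,5],[-1,0,5],[0,0,0]],"yaw":[0,0,0,0,0]}' 20
python3 -m handwheel '{"gripper":[-1,-1,-1,-1],"slide":[[-1,0,4],[-1,0,4],[-1,0,4],[0,0,0]],"yaw":[0,0,0,0]}'
```

```text
time: 47.52
ee_pos: [0.6131, 0.0256, 0.189]
tcp_rot: [-180.0, 0.0, -179.9]
wrist_force: [0.5, 0.2, -0.7]
opening: 0.0567
grasp_force: 27.1
time: 48.18
ee_pos: [0.6333, 0.0263, 0.1527]
tcp_rot: [-180.0, -0.1, -179.8]
wrist_force: [-0.5, 0.1, 0.5]
opening: 0.0573
grasp_force: 27.1
time: 48.6
ee_pos: [0.6406, 0.0263, 0.1317]
tcp_rot: [-180.0, -0.1, -179.8]
wrist_force: [0.8, -0.1, -1.7]
opening: 0.0566
grasp_force: 27.1
time: 48.93
ee_pos: [0.6437, 0.0263, 0.1203]
tcp_rot: [-180.0, -0.1, -179.8]
wrist_force: [1.2, -0.2, -1.1]
opening: 0.0572
grasp_force: 27.1
```

```bash
python3 -m handwheel '{"gripper":[-1,-1,-1,-1,-1],"slide":[[-1,0,4],[-1,0,4],[-1,0,4],[-1,0,3],[0,0,0]],"yaw":[0,0,0,0,0]}'
python3 -m handwheel '{"gripper":[-1,-1,-1],"slide":[[0,0,1.5],[0,0,1],[0,0,0]],"yaw":[0,0,0]}'
python3 -m handwheel '{"gripper":[-1,-1,-1,-1,-1,-1],"slide":[[3,0,0],[3,0,0],[3,0,0.5],[3,0,0.5],[1,0,0],[0,0,0]],"yaw":[0,0,0,0,0,0]}'
```

```text
time: 49.35
ee_pos: [0.6468, 0.0262, 0.1064]
tcp_rot: [-180.0, -0.1, -179.8]
wrist_force: [-5.1, -0.8, -3.2]
opening: 0.0565
grasp_force: 30.0
time: 49.6
ee_pos: [0.6471, 0.0263, 0.1044]
tcp_rot: [-180.0, -0.1, -179.8]
wrist_force: [-5.9, -0.9, 4.0]
opening: 0.0569
grasp_force: 30.7
time: 50.1
ee_pos: [0.6356, 0.0267, 0.1034]
tcp_rot: [180.0, 0.1, -179.8]
wrist_force: [4.0, 2.9, 1.3]
opening: 0.0565
grasp_force: 29.4
```

```bash
python3 -m handwheel '{"gripper":[-1,-1,-1,-1,-1],"slide":[[0,0,2],[0,0,2],[0,0,1],[0,0,1],[0,0,0]],"yaw":[0,0,0,0,0]}'
```

```text
time: 50.52
ee_pos: [0.6359, 0.0266, 0.1014]
tcp_rot: [180.0, 0.3, -179.8]
wrist_force: [-5.5, 1.1, 26.4]
opening: 0.0569
grasp_force: 31.9
```

```bash
python3 -m handwheel '{"gripper":[-0.3,0.65,0.65,0.65,0.65,0.65,0.65,0.65],"slide":[[0,0,0],[0,0,0],[0,0,0],[0,0,-10],[0,0,-30],[0,0,-30],[0,0,-30],[0,0,0]],"yaw":[0,0,0,0,0,0,0,0]}'
python3 - <<'E'
from h import *
c=shot('wrist','w19');S=shot('scene');T=shot('top');o=sensors.get_obs();print(o['ee_pos'])
tilt(c,(321,205)); print(proj(c,(.630,.026,.141)))
for n,k in (('S',S),('T',T)):
  for b in blobs(k,200): print(n,b)
s=cv2.resize(S['img'][130:280,240:440],(480,360),interpolation=cv2.INTER_CUBIC)
cv2.imwrite('pics/m19.png',np.hstack([s,cv2.resize(c['img'][100:300,100:400],(320,360))])[:,:,::-1])
E
```

```text
time: 51.18
ee_pos: [0.6362, 0.0262, 0.2035]
tcp_rot: [180.0, 0.4, -179.8]
wrist_force: [1.0, -0.3, 0.2]
opening: 0.0704
grasp_force: 0.0
[0.63483502 0.02620879 0.19647454]
 bbox 281 162 81 81 cen 321.3 201.8 Vcol [96, 108, 110, 165, 165, 166, 167, 166, 167, 168, 153]
(np.float64(319.68282273506077), np.float64(205.82957569681452))
S ([263, 134, 62, 54, 1281], [293.9, 160.7])
S ([320, 205, 53, 63, 1057], [348.9, 236.4])
T ([218, 147, 22, 28, 462], [229.1, 161.0])
T ([255, 147, 22, 28, 491], [265.5, 160.9])
T ([181, 159, 23, 16, 285], [191.5, 166.4])
```

View pics/m19.png

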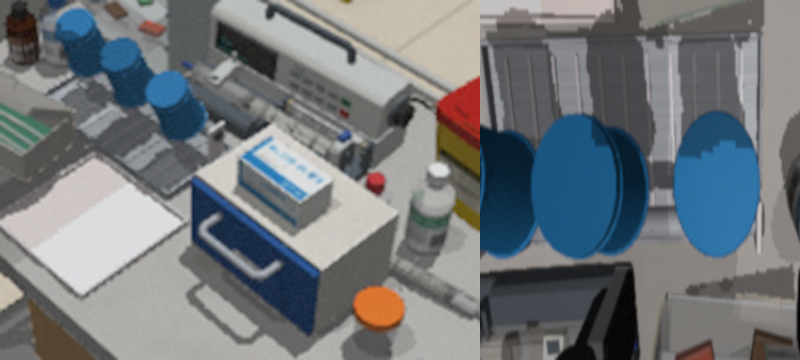

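```bash
python3 -m handwheel '{"gripper":[0.65,0.65,0.65,0.65,0.65,0.65],"slide":[[0,0,-30],[0,0,-30],[30,0,-10],[30,0,0],[0,0,0],[0,0,0]],"yaw":[0,0,0,0,0,0]}'
python3 - <<'E'
from h import *
import pickle
S0=pickle.load(open('c0.pkl','rb'))[1];S=shot('scene')
d=cv2.absdiff(S0['img'],S['img']).max(2)
print('pot',d[240:300,380:420].mean(),'kit',d[280:335,355:425].mean(),'ref',d[330:390,440:600].mean())
for b in blobs(S,150): print(b)
ticket.job_done()
E
```

```text
time: 51.83
ee_pos: [0.5736, 0.0261, 0.2659]
tcp_rot: [-180.0, -0.1, -179.8]
wrist_force: [1.2, -0.2, -0.4]
opening: 0.0703
grasp_force: 0.0
pot 2.97 kit 3.040779220779221 ref 3.2346875
([263, 134, 62, 54, 1286], [293.8, 160.7])
([320, 205, 53, 63, 1063], [349.0, 236.6])
the job is handed in; nothing more can be done
```

The job is handed in at about 52 s: both dry tumblers stand mouth-down in the shut drawer, the three washed ones hang fully home on their own pegs, the carton lies flat on the cabinet, and the pot and kit box look unmoved; the one irregularity was a brief 50 N finger push on the drawer handle when shutting it.

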